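# Count the organiser's gaps by touch and put the pocket mirror away

### The arm

A 7-joint arm with a two-finger parallel gripper is mounted at the origin on the work surface. World frame = base frame: x ahead of the robot, y to its left, z up, the work surface at z = 0. Lengths are in mm, angles in rad, forces in N, time in s.
With the tool pointing down it reaches from about 425 to 1025 mm from the base axis. Payload 9.4 kg.
Tool frame: the origin (TCP) lies on the centre line of the jaws, within the pads' length; the fingertips stand ctrl.tip_reach ahead of it and the grasp point (between the pads) lies 5 mm behind it (ctrl.tip_reach is the distance from the TCP to the fingertips, in mm); z points along the fingers, y is the direction in which the jaws open and shut (so a half turn about z gives the same grasp; the last joint's range is limited). The gripper opens to 93 mm and grips with 3 to 60 N. Pads are 15 mm wide; open, the fingers measure 128 mm over their backs; the gripper's body (75 mm by 188 mm) begins 65 mm behind the grasp point.
Start: joints at [-1.285, 0.599, -0.003, 1.599, 0.002, 0.943, -0.08], TCP at [257.302, 677.805, 211.718] pointing down, gripper open.
Joint ranges: [-2.57, 2.57], [-0.35, 1.97], [-1.29, 1.29], [0.11, 2.56], [-1.05, 4.19], [0.11, 1.86], [-2.63, 2.63]. Speed limits (rad/s): [2.22, 2.22, 3.01, 3.01, 3.14, 3.14, 3.14].

### API

Orientations are given as [roll, pitch, yaw] about the fixed x, y, z axes, in that order (R = Rz(yaw) Ry(pitch) Rx(roll)).
In Python, from workcell import get_obs, eyes, ticket, ctrl gives the robot as it stands. The module is installed in compiled form; this text tells all that it offers.
- The arm moves only by the shell command python3 -m jog 'ROWS' [OPENING] [FORCE]. ROWS is JSON, a list of rows, each an object of numbers: "dx", "dy", "dz": the shift along the tool's x, y, z in m; "turn": the turn about the tool's z in degrees. In form: [{"dx": .., "dy": .., "dz": .., "turn": ..}, ...]. A call has exactly 5 rows; each row shifts and turns the commanded pose from where the row before left it, along the tool's axes as they then stand; what a row does not reach is not made up. A row lasts 1/8 s, in which the tool goes at most 62.5 mm and 10.7 degrees, less where a joint would pass 70% of its speed; a pose out of reach is approached as far as the arm can. A call is refused whole if a number of a shift passes 0.0625 or a number of a turn 10.7, either way. A call with a gripper value outside its range is refused whole. OPENING is the closure, from 0 (fully open) to 1 (shut), set as the call begins (- or left out, the last holds). The fingers move at their own pace and stop on an object; FORCE is the grip in N (left out, the last holds). Time passes only in rows, so rows that do not move let the fingers close, or fill a call up. It gives the time, the measured TCP pose, the force and the opening at its end, in the units of the state.
- get_obs(): the state, without advancing time (a new reading comes with each control period).
- eyes.grab_frame(name): name is "scene" or "top" or "wrist"; returns a dict with "img" (420x560x3 uint8, red, green, blue), "camera_matrix" (3x3 intrinsics, pixels), "k1" (the pictures are not rectified: a ray, as slopes to the right and down, at radius r is drawn at 1 + k1 r^2 times it, then the intrinsics apply), "rvec" (rotation vector, rad) and "tvec" (3), from world to camera coordinates, as OpenCV has them; the wrist camera has in their place "tool_from_camera" (4x4, takes a point from camera to tool coordinates, whose origin is the TCP and whose axes are the flange's). Camera axes: x right, y down, z forward; pixel columns grow to the right and rows downward; lengths in mm; the calibration is good to about 2 mm. A picture is of the moment at which its call begins: read the wrist's pose just before it. There is no depth.
- ticket.finish_job(): hands the job in, once; it reports no verdict.
The state is a dict: "clock": time; "joint_positions": joint angles; "joint_vel": joint speeds; "joint_torque": joint torques, N m; "ee_pos": TCP position; "tcp_rot": TCP orientation; "contact_force": force on the tool from outside, world axes, zero at the start; "wrist_torque": the same for the moment, N m; "gripper_width": finger opening in mm.
Only numpy, scipy, OpenCV 4.12 (cv2) and the standard library are available. Lean on these libraries where they do the work, as an engineer would, in place of code of your own. Each camera call takes 0.05 s, during which the arm holds its last target.

### The job

Starting at the end of the organiser where the jar with the twist cap stands, run closed fingertips lightly along the top of its springy rail over the first, second and third gaps. Then push the small round mirror along the ledge into that third gap until it is fully home against the back, never lifting it. Leave everything else where it is.

Things in the scene. Friction and masses are not known exactly. Their poses are not given: they have to be found in the camera images.
- organiser: White plastic three-tier stepped organiser, 376 mm wide along its y, fixed to the ledge. Origin on the ledge, mid-width, on the line of the divider fronts; x points from the open front into the gaps (away from the robot), y along the front, z up. Six equal gaps open to the front in its lowest tier; counting starts with the gap at the jar's end and every gap counts.
- lanes (a point): Same point and axes as the organiser. 7 upright dividers (4 mm thick, 30 mm high, noses at x = 0) make 6 empty floorless gaps, 58 mm clear, centred at y = +155, +93, +31, -31, -93, -155 mm. The back wall's inner face is at x = 36 mm: the mirror when home has its centre at x = 12 mm and stands 12 mm out of the front.
- steps (a point): Middle of the front edge of the organiser's top tray, 85 mm up, at organiser x = 105 mm. Behind the gaps rise two closed steps with trays: rims 55 mm high (organiser x 40 to 105 mm) and 85 mm high (x 105 to 170 mm), holding fixed things up to 101 mm high. A post 54 mm high, 18 x 8 mm, stands at each end of the rail (organiser y = +-193 mm).
- rail: Straight metal bar along the organiser's y over all six gaps, 12 mm wide, 8 mm thick. Origin: centre of its underside, at organiser x = 22, y = 0, z = 40 mm; top 48 mm above the ledge at rest. Sprung: pressed down it gives from about 1 N, takes 3 N at 5 mm, hard stop at 8 mm. A gap is counted while the closed fingertips touch the rail within 26 mm, along y, of the gap's centre.
- mirror: Small round pocket mirror lying flat, glass up, in a grey plastic disc case: 48 mm diameter, 18 mm thick, about 80 g (varies). Loose on the ledge in front of the organiser. Origin at the centre of its underside, z up.
- jar: Transparent jar with a red twist cap, 48 mm diameter, 60 mm high, loose, standing just beyond one end of the rail (about organiser x = 20, y = +235 or -235 mm); it marks the end to count from. Origin at the centre of its underside.
- brush: Plastic shaving brush standing bristles up, 38 mm diameter, 97 mm high, loose, just beyond the other end of the rail. Origin at the centre of its underside.
- file: Nail file lying flat, 160 mm along its x (-90 to +70 mm from the origin), 16 mm wide, 8 mm high, loose. Bystander off to a side.
- buffer: Grey nail-buffer block, 95 x 26 x 26 mm, loose. Bystander off to a side; origin at the centre of its underside.
- soap: Soap bar on a small ceramic dish, one piece, 120 x 80 mm, 34 mm high, loose. Bystander off to a side; origin at the centre of its underside.
- tumbler: White ceramic tumbler, 68 mm diameter, 85 mm high, loose. Bystander off to a side; origin at the centre of its underside.
Things that resemble listed ones, but are neither listed nor needed, are in the scene too. Several things look just like the mirror: the one meant starts farthest from the robot's base.

How it is judged (in metres and radians):
On the way, in this order (a step that is already met when the one before it is completed fails the run):
1. the closed fingertips touch the rail over the first gap from the jar's end (((y of jar in the frame of organiser above 0 m and contact force between the fingers and rail above 0.4 N and y of the grasp point in the frame of organiser between 0.129 and 0.181 m) or (y of jar in the frame of organiser below 0 m and contact force between the fingers and rail above 0.4 N and y of the grasp point in the frame of organiser between -0.181 and -0.129 m))), for 0.1 s.
2. the closed fingertips touch the rail over the second gap from the jar's end (((y of jar in the frame of organiser above 0 m and contact force between the fingers and rail above 0.4 N and y of the grasp point in the frame of organiser between 0.067 and 0.119 m) or (y of jar in the frame of organiser below 0 m and contact force between the fingers and rail above 0.4 N and y of the grasp point in the frame of organiser between -0.119 and -0.067 m))), for 0.1 s.
3. the closed fingertips touch the rail over the third gap from the jar's end (((y of jar in the frame of organiser above 0 m and contact force between the fingers and rail above 0.4 N and y of the grasp point in the frame of organiser between 0.005 and 0.057 m) or (y of jar in the frame of organiser below 0 m and contact force between the fingers and rail above 0.4 N and y of the grasp point in the frame of organiser between -0.057 and -0.005 m))), for 0.1 s.
4. the mirror is pushed home in the third gap (((y of jar in the frame of organiser above 0 m and y of mirror in the frame of organiser between 0.022 and 0.04 m) or (y of jar in the frame of organiser below 0 m and y of mirror in the frame of organiser between -0.04 and -0.022 m)) and x of mirror in the frame of organiser between 0.008 and 0.016 m and height (world z) of mirror below 0.004 m and angle between mirror's own z axis and vertical below 0.1 rad), for 0.2 s.
At the end, for the whole second after the job is handed in: The mirror lies flat on the ledge, at rest, in the third gap from the jar's end, within 4 mm of touching the gap's back wall (all of step 4 and linear speed of mirror below 0.01 m/s).
It fails at once if the mirror is lifted off the ledge or tipped up (height (world z) of mirror above 0.008 m or angle between mirror's own z axis and vertical above 0.35 rad).
It fails at once if the rail is pressed hard (over 20 N) (contact force between the fingers and rail above 20 N).
It fails at once if another thing is moved more than 20 mm (distance of any of jar, brush, file, buffer, soap, tumbler from where it was at the start of the episode above 0.02 m).
It also fails if it takes over 67 s, if anything falls off the work surface, if the arm or the gripper's body presses on something with over 40 N, if the wrist force passes 120 N, or if a joint passes its speed limit or range.

## Working session

There is one attempt and no reset: what is moved stays moved. The work goes in short steps, Python scripts to look and compute and a shell command to move; the robot and the scene stay as the last step left them, time stands still between calls to the robot, and variables do not carry over. Pictures are saved under pics/ and viewed, and the job is handed in when it is done.

```bash
mkdir -p pics; cat > h.py <<'E'
import numpy as np, cv2
from workcell import get_obs, eyes, ticket, ctrl
def save(name,fn):
    s=get_obs(); f=eyes.grab_frame(name); cv2.imwrite('pics/'+fn+'.png',f['img'][:,:,::-1]); 
    np.save('pics/'+fn+'.npy',dict(f=f,s=s),allow_pickle=True); return f,s
def load(fn):
    d=np.load('pics/'+fn+'.npy',allow_pickle=True).item(); return d['f'],d['s']
def ray(f,s,uv):
    K=f['camera_matrix'];uv=np.atleast_2d(np.array(uv,float))
    d=np.array([[(u-K[0,2])/K[0,0],(v-K[1,2])/K[1,1]] for u,v in uv])
    p=d.copy()
    for _ in range(30):
        r2=(p**2).sum(1,keepdims=True); p=d/(1+f['k1']*r2)
    D=np.c_[p,np.ones(len(p))]
    if 'rvec' in f:
        R=cv2.Rodrigues(np.array(f['rvec'],float))[0]; t=np.array(f['tvec'],float).ravel()
        return -R.T@t, D@R
    from scipy.spatial.transform import Rotation as Ro
    T=np.array(f['tool_from_camera']); Rt=Ro.from_euler('xyz',s['tcp_rot']).as_matrix()
    return Rt@T[:3,3]+np.array(s['ee_pos']), D@(Rt@T[:3,:3]).T
def on(f,s,uv,z):
    c,D=ray(f,s,uv); return c+D*((z-c[2])/D[:,2])[:,None]
E
python3 - <<'E'
from h import *
for n in ['scene','top','wrist']:
    f,s=save(n,n+'0')
print(s,ctrl.tip_reach)
print(f['tool_from_camera'],f['k1'])
E
```

```text
{'clock': 0.1, 'joint_positions': array([-1.28470116,  0.60002257, -0.00251883,  1.60003442,  0.00178994,
        0.94290429, -0.07980728]), 'joint_vel': array([-3.97423919e-04, -1.11375679e-03,  5.21245609e-04, -2.99447899e-03,
       -4.40336081e-05, -5.04376289e-04, -1.53461183e-03]), 'joint_torque': array([ 5.92403667e-03, -7.66554594e+01,  1.50252040e+00, -2.52939820e+01,
       -5.22693456e-02,  1.34796815e-02,  1.00191069e-04]), 'ee_pos': array([257.16435109, 677.38914097, 210.96850166]), 'tcp_rot': array([-3.14023258e+00,  1.33669809e-04,  2.77882259e+00]), 'contact_force': array([ 0.45607954,  0.47045764, -0.35097515]), 'wrist_torque': array([ 0.03809927, -0.02362303, -0.04229816]), 'gripper_width': 92.90690322795916} 14.0
[[ 6.97677774e-05 -9.65384057e-01 -2.60832548e-01  7.21521709e+01]
 [ 9.99999985e-01  1.08945327e-04 -1.35743432e-04 -2.11959790e-01]
 [ 1.59461032e-04 -2.60832535e-01  9.65384050e-01 -1.74183115e+02]
 [ 0.00000000e+00  0.00000000e+00  0.00000000e+00  1.00000000e+00]] -0.07720279498723993
```

View pics/scene0.png

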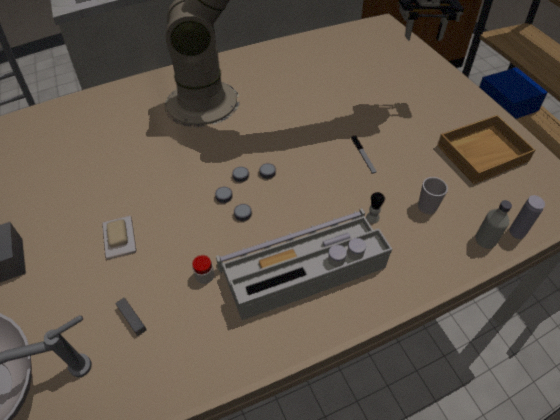

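View pics/top0.png

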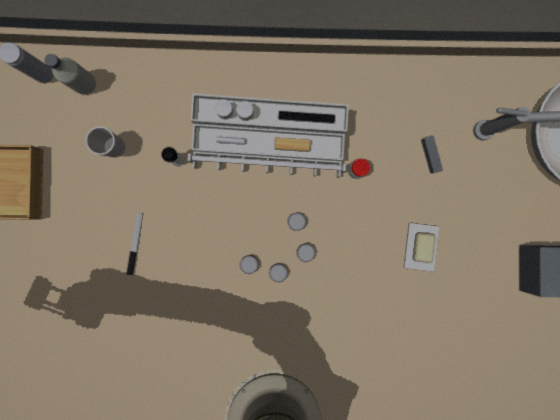

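View pics/wrist0.png

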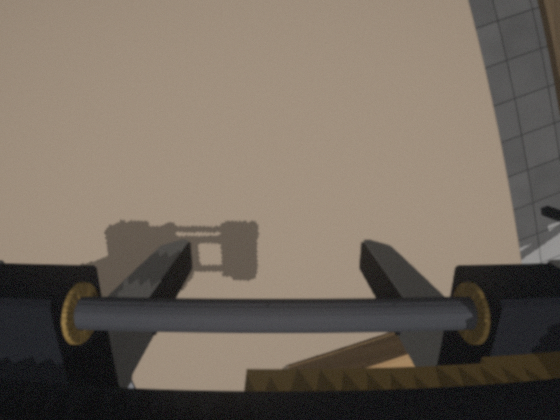

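The top view shows the base at the bottom near (275,410) and the organiser at (270,135). The red-capped jar is at (361,168) on the right (world -y) and the brush at (170,155). There are four mirror-like discs at (297,221), (306,252), (278,273) and (249,264). The farthest from the base is (297,221). I'll measure these next.

```bash
python3 - <<'E'
from h import *
f,s=load('top0'); g,_=load('scene0')
for n,fr in (('top',f),('scene',g)):
    print(n,ray(fr,s,[[280,210]]))
im=f['img']; c=im[80:290,180:390]; cv2.imwrite('pics/topz.png',cv2.resize(c,None,fx=2.85,fy=2.85,interpolation=cv2.INTER_CUBIC)[:,:,::-1])
c=g['img'][150:320,180:400]; cv2.imwrite('pics/scz.png',cv2.resize(c,None,fx=3.4,fy=3.4,interpolation=cv2.INTER_CUBIC)[:,:,::-1])
for n,fr in (('top',f),('scene',g)):
    hsv=cv2.cvtColor(fr['img'],cv2.COLOR_RGB2HSV)
    # discs: not-wood hue / blueish grey
    m=((hsv[...,0]>100)&(hsv[...,0]<170)&(hsv[...,2]>70)).astype(np.uint8)
    k,l,st,ce=cv2.connectedComponentsWithStats(m)
    for i in range(1,k):
        if 60<st[i,4]<600: print(n,st[i],ce[i].round(1),on(fr,s,ce[i],18).round(1)[0])
    r=((hsv[...,0]<6)|(hsv[...,0]>174))&(hsv[...,1]>180)&(hsv[...,2]>100)
    k,l,st,ce=cv2.connectedComponentsWithStats(r.astype(np.uint8))
    for i in range(1,k):
        if st[i,4]>80: print('red',n,st[i],ce[i],on(fr,s,ce[i],60).round(1))
E
```

```text
top (array([ 526.91407941,   13.95460717, 1006.47639201]), array([[ 0.01512256, -0.02154315, -0.99967547]]))
scene (array([1237.63661531, -271.05176506,  961.88240902]), array([[-0.56692597,  0.25869732, -0.78235699]]))
top [  0  43  23  23 373] [10.1 53.1] [923.3 671.7  18. ]
top [ 45  55  12  11 108] [50.6 59.7] [910.9 574.7  18. ]
top [515  84  44  38 222] [537.  111.6] [ 807.3 -670.2   18. ]
top [547 127  13  32 255] [553.9 141.1] [ 731.1 -714.4   18. ]
top [425 136  17  36 242] [432.9 153.8] [ 693.9 -402.4   18. ]
top [538 147  22  31  78] [547.4 162.6] [ 675.2 -698.1   18. ]
top [288 213  18  17 233] [296.3 221. ] [514.1 -49.9  18. ]
top [405 224  33  47 451] [418.2 246.5] [ 452.8 -366.2   18. ]
top [297 244  18  18 232] [305.7 252.3] [433.9 -75.1  18. ]
top [241 256  17  18 236] [248.8 264.2] [401.8  70.5  18. ]
top [270 264  18  18 239] [278.  272.3] [381.7  -4.5  18. ]
red top [352 159  18  17 229] [360.36681223 167.05676856] [[ 650.9 -204.5   60. ]]
scene [74  0 28  9 89] [87.4  4.1] [-955.4 -267.3   18. ]
scene [513  68  35  26 151] [530.1  80.3] [ 382.5 1157.3   18. ]
sce
[... 329 characters left out ...]
 147] [242.3 210.3] [512.6 -50.5  18. ]
scene [220 212 141  50 575] [289.4 236.3] [641.2  27.3  18. ]
scene [  0 224  12  36 208] [  4.9 243.4] [ 350.9 -678.9   18. ]
scene [323 233  29  27 408] [336.9 246.1] [718.3 122.4  18. ]
scene [348 237  20  22 237] [357.3 245.4] [738.1 169.9  18. ]
scene [121 309  22  22 128] [132.6 319.5] [ 704.2 -397.5   18. ]
scene [ 44 317  37  28 155] [ 56.8 332.7] [ 668.2 -573.6   18. ]
scene [  0 343  45  17 235] [ 20.7 350.3] [ 680.1 -665.1   18. ]
scene [ 79 354  11  21  74] [ 85.  364.4] [ 768.4 -524.5   18. ]
scene [  0 365  12  29 199] [  4.5 379.8] [ 738.  -713.4   18. ]
red scene [193 256  18  15 208] [201.26442308 262.77403846] [[ 650.8 -206.    60. ]]
```

View pics/topz.png

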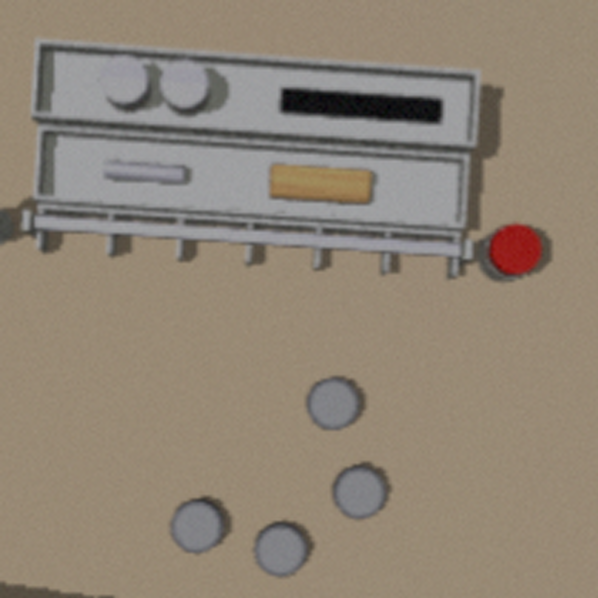

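View pics/scz.png

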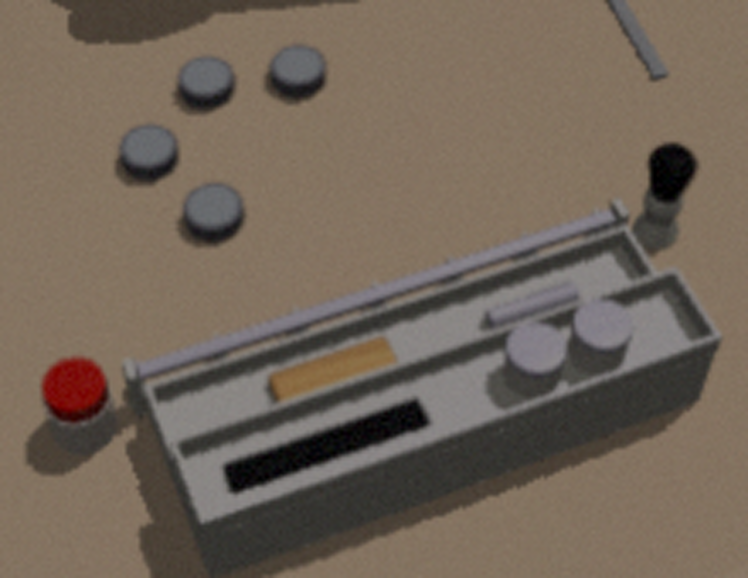

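```bash
python3 - <<'E'
from h import *
f,s=load('top0'); g,_=load('scene0')
Z=lambda p:[[180+(x+.5)/2.85-.5,80+(y+.5)/2.85-.5] for x,y in p]
S=lambda p:[[180+(x+.5)/3.4-.5,150+(y+.5)/3.4-.5] for x,y in p]
print(on(f,s,Z([(38,39),(480,71),(476,148),(33,120)]),85).round(1))
print(on(f,s,Z([(28,212),(468,248)]),54).round(1))
a=on(f,s,Z([(41,246),(111,250),(181,255),(249,260),(317,265),(386,270),(454,274)]),30);print(a.round(1))
print('scene post',on(g,s,S([(131,370),(618,212)]),54).round(1))
print('scene tray far corners',on(g,s,S([(718,338),(205,520),(178,450),(676,274)]),85).round(1))
print('jar',on(f,s,[[360.4,167]],60),on(g,s,[[201.3,262.8]],60))
E
```

```text
[[ 816.6  206.2   85. ]
 [ 798.3 -166.9   85. ]
 [ 732.9 -164.4   85. ]
 [ 748.5  209.3   85. ]]
[[ 676.1  218.9   54. ]
 [ 651.9 -164.6   54. ]]
[[ 649.8  212.1   30. ]
 [ 647.5  150.3   30. ]
 [ 644.2   88.1   30. ]
 [ 640.8   27.4   30. ]
 [ 637.4  -33.5   30. ]
 [ 634.   -95.5   30. ]
 [ 631.4 -156.8   30. ]]
scene post [[ 652.  -164.9   54. ]
 [ 672.8  215.5   54. ]]
scene tray far corners [[ 815.9  204.8   85. ]
 [ 796.4 -164.2   85. ]
 [ 742.4 -161.6   85. ]
 [ 757.4  207.5   85. ]]
jar [[ 651.03186042 -204.5635564    60.        ]] [[ 650.8937819  -205.95752776   60.        ]]
```

Jar is at organiser y = -235, so the third gap is centred at organiser y = -31. The organiser's origin is about (639, 28), yaw about -0.051. I'll square the tool and close the fingers.

```bash
python3 -m jog '[{"turn":-9},{"turn":-8.9},{},{},{}]' 1 10
```

```text
invalid input at $[0]: expected keys dx, dy, dz, turn
```

```bash
python3 -m jog '[{"dx":0,"dy":0,"dz":0,"turn":-9},{"dx":0,"dy":0,"dz":0,"turn":-8.9},{"dx":0,"dy":0,"dz":0,"turn":0},{"dx":0,"dy":0,"dz":0,"turn":0},{"dx":0,"dy":0,"dz":0,"turn":0}]' 1 10
```

```text
clock: 0.78
ee_pos: [257.2, 677.8, 211.6]
tcp_rot: [-3.141, 0.0, 3.089]
contact_force: [0.5, -0.5, -0.2]
gripper_width: 47.8
```

```bash
python3 -m jog '[{"dx":-0.029,"dy":-0.052,"dz":0,"turn":0},{"dx":-0.029,"dy":-0.052,"dz":0,"turn":0},{"dx":-0.029,"dy":-0.052,"dz":0,"turn":0},{"dx":-0.029,"dy":-0.052,"dz":0,"turn":0},{"dx":-0.029,"dy":-0.052,"dz":0,"turn":0}]'
```

```text
clock: 1.4
ee_pos: [389.7, 409.2, 212.0]
tcp_rot: [3.141, 0.001, 3.09]
contact_force: [0.3, 0.1, -0.6]
gripper_width: 1.1
```

```bash
python3 -m jog '[{"dx":-0.029,"dy":-0.052,"dz":0,"turn":0},{"dx":-0.029,"dy":-0.052,"dz":0,"turn":0},{"dx":-0.029,"dy":-0.052,"dz":0,"turn":0},{"dx":-0.029,"dy":-0.052,"dz":0,"turn":0},{"dx":-0.029,"dy":-0.052,"dz":0,"turn":0}]'
```

```text
clock: 2.02
ee_pos: [521.6, 142.3, 212.1]
tcp_rot: [3.141, 0.001, 3.09]
contact_force: [1.0, 0.3, 1.5]
gripper_width: 0.1
```

```bash
python3 -m jog '[{"dx":-0.02,"dy":-0.045,"dz":0,"turn":0},{"dx":-0.02,"dy":-0.045,"dz":0,"turn":0},{"dx":-0.02,"dy":-0.045,"dz":0,"turn":0},{"dx":-0.02,"dy":-0.045,"dz":0,"turn":0},{"dx":0,"dy":0,"dz":0,"turn":0}]'
python3 - <<'E'
from h import *
f,s=save('wrist','w1'); print(s['ee_pos'],s['tcp_rot'])
E
```

```text
clock: 2.65
ee_pos: [592.5, -44.4, 211.7]
tcp_rot: [-3.14, 0.001, 3.084]
contact_force: [-0.1, 0.0, 0.3]
gripper_width: 0.3
[592.45512924 -44.44048518 211.73221833] [-3.13985881e+00  8.59618150e-04  3.08383600e+00]
```

View pics/w1.png

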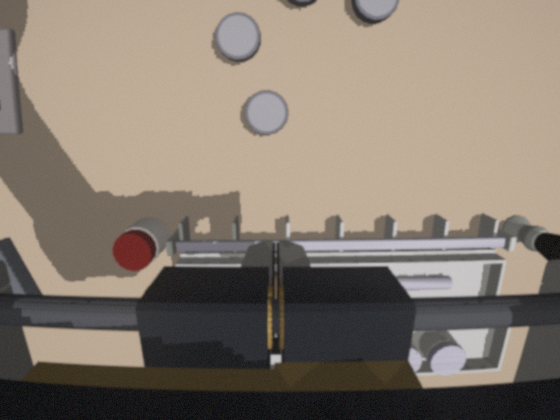

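The wrist view shows the rail along row ~244, columns 178–508, with divider noses at about row 217. The jar is at (135,248) and the target mirror at (267,112). I'll measure from it.

```bash
python3 - <<'E'
from h import *
f,s=load('w1')
c=f['img'][205:275,160:360]; cv2.imwrite('pics/w1a.png',cv2.resize(c,None,fx=4,fy=4,interpolation=cv2.INTER_CUBIC)[:,:,::-1])
c=f['img'][205:275,340:540]; cv2.imwrite('pics/w1b.png',cv2.resize(c,None,fx=4,fy=4,interpolation=cv2.INTER_CUBIC)[:,:,::-1])
hsv=cv2.cvtColor(f['img'],cv2.COLOR_RGB2HSV)
m=((hsv[...,0]>100)&(hsv[...,0]<170)&(hsv[...,2]>100)).astype(np.uint8)
k,l,st,ce=cv2.connectedComponentsWithStats(m)
for i in range(1,k):
    if 300<st[i,4]<4000: print(st[i],ce[i].round(1),on(f,s,ce[i],18).round(1)[0])
print(on(f,s,[[135,248]],60))
E
```

```text
[356   0  42  19 619] [376.5   7.6] [412.   70.3  18. ]
[ 216   13   44   46 1581] [237.3  35.8] [432.6 -75.6  18. ]
[ 246   91   41   43 1399] [266.  112.1] [512.2 -50.7  18. ]
[ 290  237  216   19 2587] [399.  244.4] [675.4 101.1  18. ]
[176 240  85  18 787] [213.  246.6] [ 664.9 -124.9   18. ]
[ 382  261   92   37 1410] [428.3 278.2] [724.  141.5  18. ]
[430 342  39  33 908] [448.2 359.6] [854.5 182.5  18. ]
[[ 645.69089561 -201.12447375   60.        ]]
```

View pics/w1a.png

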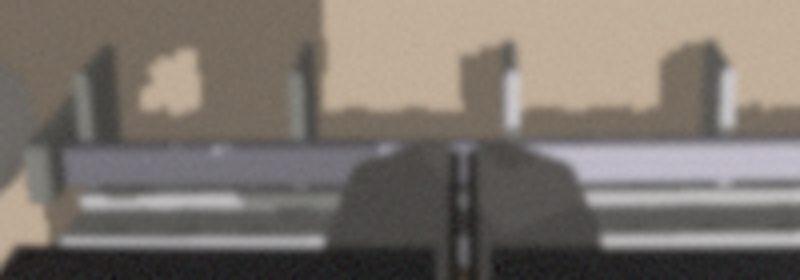

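View pics/w1b.png

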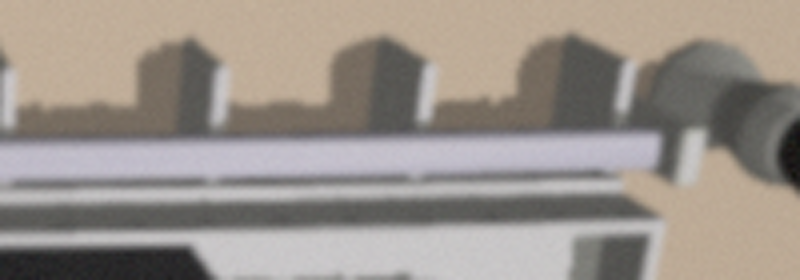

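```bash
python3 - <<'E'
from h import *
f,s=load('w1')
A=lambda p,o=160:[[o+(x+.5)/4-.5,205+(y+.5)/4-.5] for x,y in p]
n=on(f,s,A([(85,75),(296,70),(512,70),(727,67)])+A([(222,66),(428,62),(628,60)],340),30)
print(n.round(1)); 
p=np.polyfit(n[:,1],n[:,0],1); th=np.arctan(p[0]); print('nose mid',n.mean(0),'slope',p)
r1=on(f,s,A([(150,149),(700,144)])+A([(100,141),(600,134)],340),48)
r2=on(f,s,A([(150,185),(700,183)])+A([(100,180),(600,172)],340),48)
print(r1.round(1),r2.round(1)); rm=(r1+r2)/2; q=np.polyfit(rm[:,1],rm[:,0],1); print('rail line',q, np.polyval(q,[-128,-66,-3,27]))
print('posts',on(f,s,A([(42,172)])+A([(690,157)],340),54))
E
```

```text
[[ 629.7 -156.3   30. ]
 [ 631.5  -95.1   30. ]
 [ 635.   -33.4   30. ]
 [ 637.7   28.1   30. ]
 [ 641.1   90.6   30. ]
 [ 643.6  152.1   30. ]
 [ 646.8  214.5   30. ]]
nose mid [637.92670294  28.63261964  30.        ] slope [4.71902688e-02 6.36575522e+02]
[[ 646.6 -135.1   48. ]
 [ 653.7   17.1   48. ]
 [ 654.8   50.5   48. ]
 [ 662.2  195.9   48. ]] [[ 657.3 -136.5   48. ]
 [ 665.3   17.    48. ]
 [ 666.5   50.7   48. ]
 [ 674.   197.5   48. ]]
rail line [4.84701488e-02 6.58496358e+02] [652.29217938 655.29732861 658.35094798 659.80505245]
posts [[ 649.50098154 -164.29030307   54.        ]
 [ 668.65127295  220.41990187   54.        ]]
```

```bash
python3 -m jog '[{"dx":-0.0162,"dy":-0.02,"dz":0.02,"turn":0},{"dx":-0.0161,"dy":-0.02,"dz":0.03,"turn":0},{"dx":-0.0161,"dy":-0.02,"dz":0.03,"turn":0},{"dx":-0.0161,"dy":-0.0195,"dz":0.04,"turn":0},{"dx":0,"dy":0,"dz":0,"turn":0}]' 1 20
```

```text
clock: 3.32
ee_pos: [650.7, -122.2, 88.9]
tcp_rot: [3.141, -0.005, 3.09]
contact_force: [0.0, 0.0, 0.6]
gripper_width: 0.7
```

```bash
python3 -m jog '[{"dx":0,"dy":-0.002,"dz":0.008,"turn":0},{"dx":0,"dy":0,"dz":0.007,"turn":0},{"dx":0,"dy":0,"dz":0,"turn":0},{"dx":0,"dy":0,"dz":0,"turn":0},{"dx":0,"dy":0,"dz":0,"turn":0}]'
python3 - <<'E'
from h import *
f,s=save('wrist','w2'); print(s['ee_pos'],s['tcp_rot'],s['contact_force'])
E
```

```text
clock: 3.95
ee_pos: [652.1, -124.5, 77.2]
tcp_rot: [-3.142, 0.001, 3.091]
contact_force: [-0.1, -0.3, 0.9]
gripper_width: 0.5
[ 652.11375278 -124.48905922   77.24665343] [-3.14155656e+00  7.45355681e-04  3.09132602e+00] [-0.10744238 -0.26380038  0.85163196]
```

View pics/w2.png

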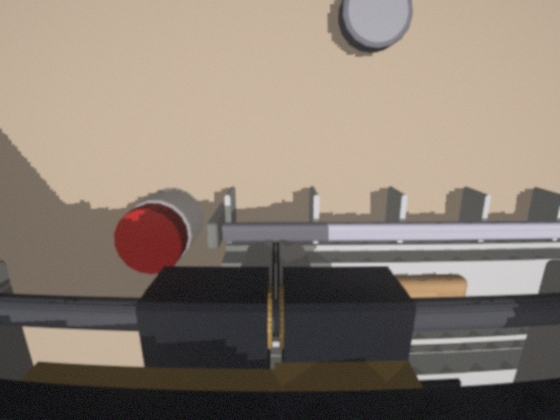

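Fingers are over gap 1, between the dividers at columns 230 and 314. I'll descend onto the rail.

```bash
python3 -m jog '[{"dx":0,"dy":-0.002,"dz":0.007,"turn":0},{"dx":0,"dy":0,"dz":0.005,"turn":0},{"dx":0,"dy":0,"dz":0.003,"turn":0},{"dx":0,"dy":0,"dz":0.003,"turn":0},{"dx":0,"dy":0,"dz":0,"turn":0}]'
```

```text
clock: 4.62
ee_pos: [651.7, -126.5, 58.5]
tcp_rot: [3.142, -0.0, 3.091]
contact_force: [-1.2, 0.2, -0.6]
gripper_width: 0.1
```

```bash
python3 -m jog '[{"dx":0,"dy":0,"dz":0,"turn":0},{"dx":0,"dy":0,"dz":0,"turn":0},{"dx":0,"dy":0,"dz":0,"turn":0},{"dx":0,"dy":0,"dz":0,"turn":0},{"dx":0,"dy":0,"dz":0,"turn":0}]'
```

```text
clock: 5.25
ee_pos: [651.8, -126.5, 58.8]
tcp_rot: [3.142, 0.0, 3.091]
contact_force: [0.5, 0.7, -0.5]
gripper_width: 0.4
```

```bash
python3 -m jog '[{"dx":0,"dy":0,"dz":0.002,"turn":0},{"dx":0,"dy":0,"dz":0,"turn":0},{"dx":0,"dy":0,"dz":0,"turn":0},{"dx":0,"dy":0,"dz":0,"turn":0},{"dx":0,"dy":0,"dz":0,"turn":0}]'
python3 - <<'E'
from h import *
F=[]
for n in ['scene','top','wrist']*3:
    f,s=save(n,n+'3'); F.append(s['contact_force'])
print(np.mean(F,0),np.std(F,0),s['ee_pos'])
g,_=load('scene3'); c=g['img'][190:310,170:330]; cv2.imwrite('pics/sc3.png',cv2.resize(c,None,fx=4.5,fy=4.5,interpolation=cv2.INTER_CUBIC)[:,:,::-1])
E
```

```text
clock: 5.88
ee_pos: [651.9, -126.6, 56.8]
tcp_rot: [-3.142, 0.0, 3.091]
contact_force: [-0.1, -0.3, -0.9]
gripper_width: 0.4
[-0.07784265 -0.05675707  0.03764811] [0.43494981 0.44465149 0.615114  ] [ 651.80510722 -126.59003452   56.75694619]
```

View pics/sc3.png

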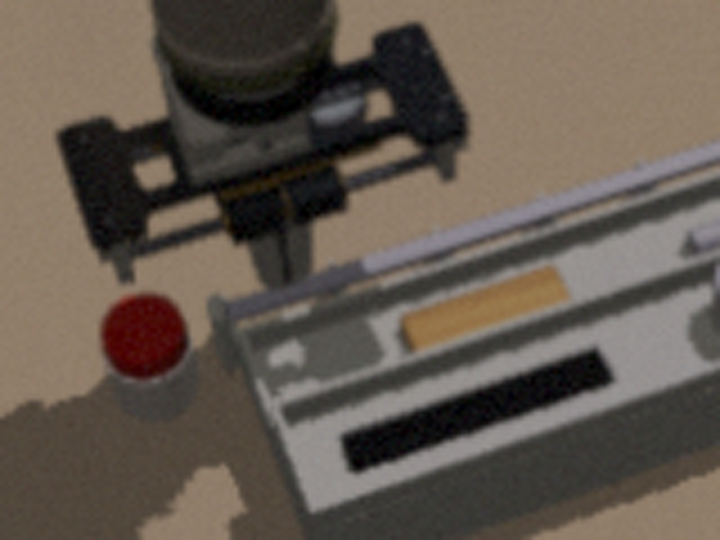

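View pics/wrist3.png

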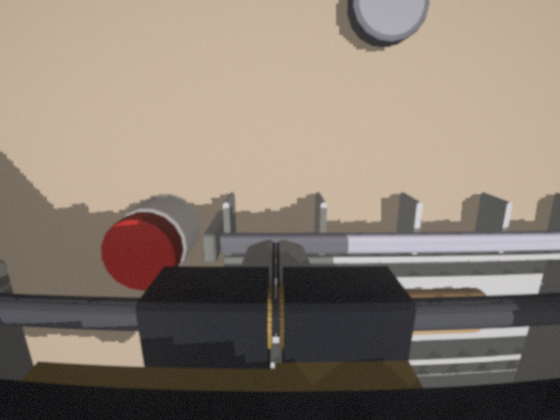

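```bash
cat >> h.py <<'E'
def proj(f,s,P):
    from scipy.spatial.transform import Rotation as Ro
    P=np.atleast_2d(P).astype(float)
    if 'rvec' in f:
        R=cv2.Rodrigues(np.array(f['rvec'],float))[0]; C=P@R.T+np.array(f['tvec'],float).ravel()
    else:
        T=np.array(f['tool_from_camera']); Rt=Ro.from_euler('xyz',s['tcp_rot']).as_matrix()
        C=((P-np.array(s['ee_pos']))@Rt-T[:3,3])@T[:3,:3]
    p=C[:,:2]/C[:,2:]; p=p*(1+f['k1']*(p**2).sum(1,keepdims=True)); K=f['camera_matrix']
    return np.c_[p[:,0]*K[0,0]+K[0,2],p[:,1]*K[1,1]+K[1,2]]
def tool(s,P):
    from scipy.spatial.transform import Rotation as Ro
    return np.atleast_2d(P)@Ro.from_euler('xyz',s['tcp_rot']).as_matrix().T+np.array(s['ee_pos'])
E
python3 - <<'E'
from h import *
f,s=load('wrist3')
pts=[(7.5,0,14),(-7.5,0,14),(0,0,14),(7.5,17,14),(7.5,-17,14)]
print(proj(f,s,tool(s,pts)).round(1))
O=np.array([638,28.6,0]);X=np.array([.9988,-.048,0]);Y=np.array([.048,.9988,0]);Zz=np.array([0,0,1])
def org(*p): return np.array([O+X*a+Y*b+Zz*c for a,b,c in p])
print('rail edges',proj(f,s,org((16,-155,48),(28,-155,48),(16,-120,48),(28,-120,48),(0,-124,30))).round(1))
g,_=load('scene3')
print('scene tip',proj(g,s,tool(s,pts[:3])).round(1), 'rail',proj(g,s,org((16,-155,48),(28,-155,48))).round(1))
c=f['img'][180:280,200:360]; cv2.imwrite('pics/w3z.png',cv2.resize(c,None,fx=5,fy=5,interpolation=cv2.INTER_CUBIC)[:,:,::-1])
E
```

```text
[[275.8 229.1]
 [275.7 252. ]
 [275.8 240.7]
 [303.7 229.1]
 [247.8 229.1]]
rail edges [[274.7 235.6]
 [274.7 254.3]
 [333.4 235.4]
 [332.5 254.1]
 [323.4 202. ]]
scene tip [[232.6 252.9]
 [234.6 257.8]
 [233.6 255.4]] rail [[232.5 252.5]
 [234.1 256.5]]
```

View pics/w3z.png

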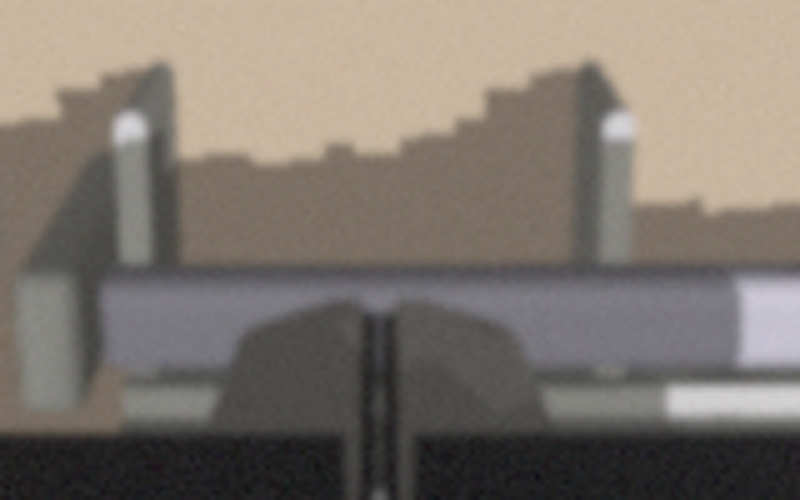

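```bash
python3 - <<'E'
from h import *
f,s=load('wrist3'); g,_=load('scene3')
c=g['img'][225:275,205:275]; cv2.imwrite('pics/sc3z.png',cv2.resize(c,None,fx=10,fy=10,interpolation=cv2.INTER_CUBIC)[:,:,::-1])
a,d=ray(f,s,[[272,240.6]])
for z in (40,43,46,48,50,52,54,56): 
    P=on(f,s,[[272,240.6]],z); print(z,P.round(1),proj(g,s,P).round(1))
print(proj(f,s,on(f,s,[[275,235.6]],48)-[0,0,5]))
E
```

```text
40 [[ 652.7 -129.    40. ]] [[232.9 256.6]]
43 [[ 651.5 -128.9   43. ]] [[232.7 255.5]]
46 [[ 650.4 -128.8   46. ]] [[232.4 254.5]]
48 [[ 649.6 -128.7   48. ]] [[232.3 253.8]]
50 [[ 648.9 -128.7   50. ]] [[232.1 253.1]]
52 [[ 648.1 -128.6   52. ]] [[231.9 252.4]]
54 [[ 647.3 -128.5   54. ]] [[231.8 251.6]]
56 [[ 646.6 -128.5   56. ]] [[231.6 250.9]]
[[275.01004292 232.77056401]]
```

View pics/sc3z.png

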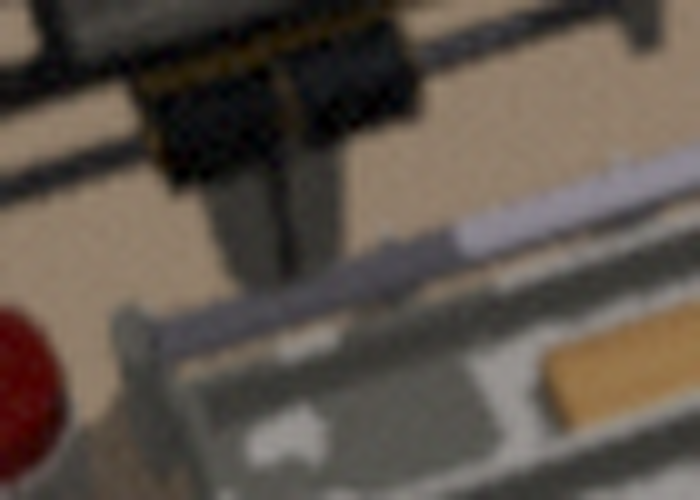

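Measured force is about zero and both views put the tips at z ≈ 50, so they are just above the rail. I'll go down in small steps while watching the force.

```bash
cat > fz.py <<'E'
from h import *
F=[]
for _ in range(6):
    f,s=save('wrist','wl'); F.append(s['contact_force'])
print(np.mean(F,0).round(2),s['ee_pos'].round(1),s['clock'])
E
python3 -m jog '[{"dx":0,"dy":0,"dz":0.001,"turn":0},{"dx":0,"dy":0,"dz":0.001,"turn":0},{"dx":0,"dy":0,"dz":0,"turn":0},{"dx":0,"dy":0,"dz":0,"turn":0},{"dx":0,"dy":0,"dz":0,"turn":0}]'; python3 fz.py
python3 -m jog '[{"dx":0,"dy":0,"dz":0.001,"turn":0},{"dx":0,"dy":0,"dz":0.001,"turn":0},{"dx":0,"dy":0,"dz":0,"turn":0},{"dx":0,"dy":0,"dz":0,"turn":0},{"dx":0,"dy":0,"dz":0,"turn":0}]'; python3 fz.py
```

```text
clock: 6.95
ee_pos: [651.8, -126.6, 54.8]
tcp_rot: [-3.142, 0.0, 3.091]
contact_force: [1.2, -0.3, 0.3]
gripper_width: 0.6
[ 0.26 -0.03 -0.08] [ 651.8 -126.6   54.8] 7.2
clock: 7.88
ee_pos: [651.8, -126.6, 52.8]
tcp_rot: [-3.142, 0.0, 3.091]
contact_force: [-0.1, -0.1, -0.1]
gripper_width: 0.6
[-0.12 -0.08  0.16] [ 651.8 -126.6   52.8] 8.125
```

```bash
python3 - <<'E'
from h import *
f,s=save('wrist','w4'); g,_=save('scene','s4'); 
a=cv2.resize(f['img'][180:280,200:360],None,fx=5,fy=5,interpolation=cv2.INTER_CUBIC)
b=cv2.resize(g['img'][215:275,195:275],None,fx=9,fy=9,interpolation=cv2.INTER_CUBIC)
cv2.imwrite('pics/w4z.png',a[:,:,::-1]);cv2.imwrite('pics/s4z.png',b[:,:,::-1])
E
```

```text
(no output)
```

View pics/w4z.png

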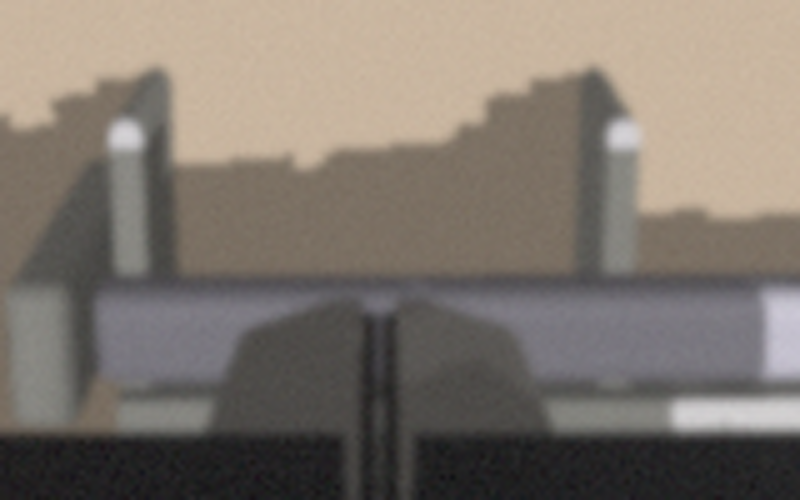

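View pics/s4z.png

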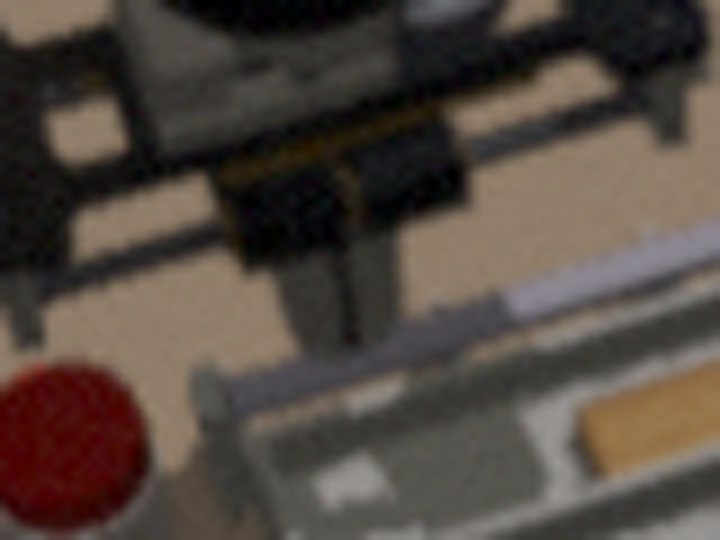

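```bash
python3 - <<'E'
from h import *
print(ctrl.tip_reach,[a for a in dir(ctrl) if a[0]!='_'])
f,s=load('w4')
for z in (2,4,6,8,10,14): print(z,proj(f,s,tool(s,[(7.5,4,z),(6,4,z),(0,4,z)])).round(1).tolist())
E
python3 -m jog '[{"dx":0,"dy":0,"dz":0.001,"turn":0},{"dx":0,"dy":0,"dz":0.001,"turn":0},{"dx":0,"dy":0,"dz":0,"turn":0},{"dx":0,"dy":0,"dz":0,"turn":0},{"dx":0,"dy":0,"dz":0,"turn":0}]'; python3 fz.py
```

```text
14.0 ['Unreachable', 'tip_reach']
2 [[282.8, 236.0], [282.7, 238.4], [282.7, 248.2]]
4 [[282.7, 234.8], [282.7, 237.2], [282.6, 246.8]]
6 [[282.6, 233.6], [282.6, 236.0], [282.5, 245.6]]
8 [[282.5, 232.5], [282.5, 234.8], [282.5, 244.3]]
10 [[282.5, 231.3], [282.5, 233.7], [282.4, 243.1]]
14 [[282.3, 229.1], [282.3, 231.5], [282.3, 240.7]]
clock: 8.9
ee_pos: [651.8, -126.6, 50.8]
tcp_rot: [-3.142, 0.0, 3.091]
contact_force: [-1.2, 0.1, -0.7]
gripper_width: 0.5
[-0.22  0.08 -0.02] [ 651.8 -126.6   50.8] 9.15
```

```bash

python3 -m jog '[{"dx":0,"dy":0,"dz":0.001,"turn":0},{"dx":0,"dy":0,"dz":0.001,"turn":0},{"dx":0,"dy":0,"dz":0,"turn":0},{"dx":0,"dy":0,"dz":0,"turn":0},{"dx":0,"dy":0,"dz":0,"turn":0}]'; python3 fz.py
python3 -m jog '[{"dx":0,"dy":0,"dz":0.001,"turn":0},{"dx":0,"dy":0,"dz":0.001,"turn":0},{"dx":0,"dy":0,"dz":0,"turn":0},{"dx":0,"dy":0,"dz":0,"turn":0},{"dx":0,"dy":0,"dz":0,"turn":0}]'; python3 fz.py
cp pics/wl.npy pics/w5.npy
python3 - <<'E'
from h import *
f,s=load('w5'); g,_=save('scene','s5'); 
a=cv2.resize(f['img'][180:280,200:360],None,fx=5,fy=5,interpolation=cv2.INTER_CUBIC)
b=cv2.resize(g['img'][215:275,195:275],None,fx=9,fy=9,interpolation=cv2.INTER_CUBIC)
cv2.imwrite('pics/w5z.png',a[:,:,::-1]);cv2.imwrite('pics/s5z.png',b[:,:,::-1])
E
```

```text
clock: 9.82
ee_pos: [651.9, -126.6, 48.8]
tcp_rot: [-3.142, 0.0, 3.091]
contact_force: [0.5, 0.5, 0.6]
gripper_width: 0.2
[0.39 0.13 0.4 ] [ 651.8 -126.6   48.7] 10.075
clock: 10.75
ee_pos: [651.8, -126.6, 46.8]
tcp_rot: [-3.142, 0.0, 3.091]
contact_force: [0.1, -0.8, 0.0]
gripper_width: 0.4
[-0.12  0.05  0.02] [ 651.8 -126.6   46.8] 11.0
```

View pics/w5z.png

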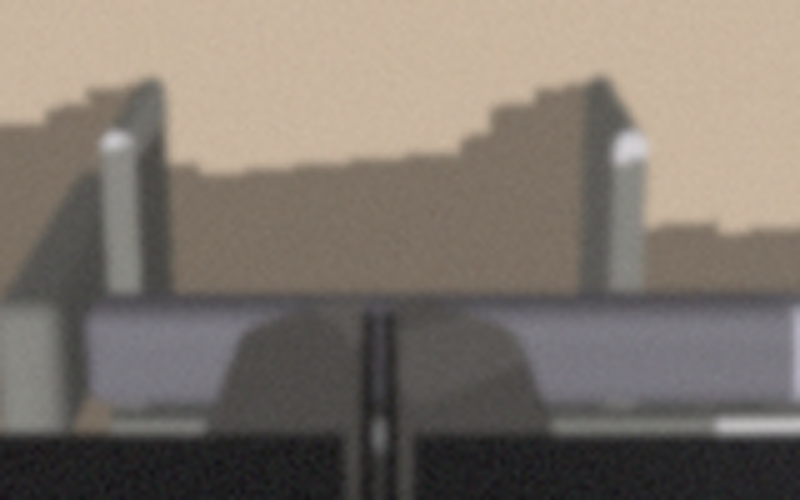

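View pics/s5z.png

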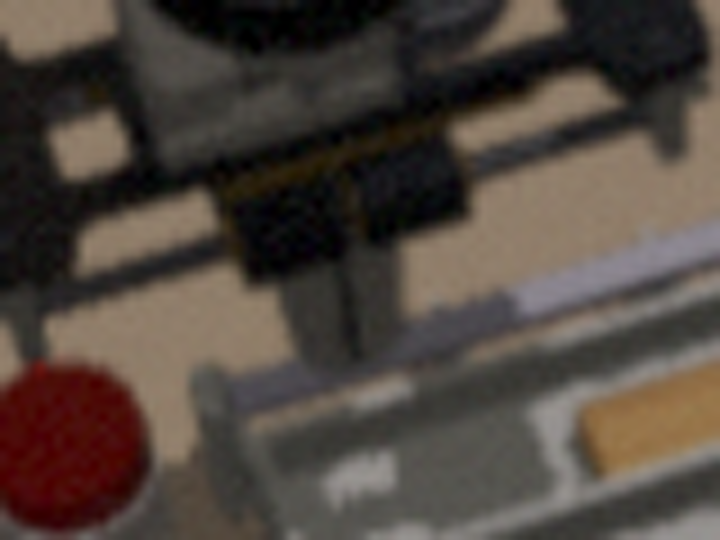

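```bash
python3 - <<'E'
from h import *
f,s=load('w5'); g,_=load('s5')
for z in (42,45,48,51,54): 
    print(z,[proj(g,s,tool(s,[(x,0,s['ee_pos'][2]-z)])).round(1)[0].tolist() for x in(-7.5,0,7.5)],[proj(f,s,tool(s,[(x,0,s['ee_pos'][2]-z)])).round(1)[0].tolist() for x in(-7.5,0,7.5)])
O=np.array([638,28.6,0]);X=np.array([.9988,-.048,0]);Y=np.array([.048,.9988,0]);Zz=np.array([0,0,1])
def org(*p): return np.array([O+X*a+Y*b+Zz*c for a,b,c in p])
P=org((16,-155,48),(28,-155,48),(28,-155,40),(0,-124,30),(0,-186,30))
print(proj(g,s,P).round(1).tolist());print(proj(f,s,P).round(1).tolist())
print(s['joint_torque'])
E
```

```text
42 [[234.6, 258.0], [233.6, 255.5], [232.7, 253.1]] [[275.8, 258.1], [275.8, 246.4], [275.8, 234.3]]
45 [[234.5, 257.3], [233.5, 254.9], [232.6, 252.4]] [[275.8, 260.2], [275.8, 248.3], [275.8, 236.1]]
48 [[234.4, 256.6], [233.4, 254.2], [232.5, 251.7]] [[275.8, 262.4], [275.8, 250.3], [275.8, 238.0]]
51 [[234.3, 255.9], [233.3, 253.5], [232.4, 251.0]] [[275.8, 264.6], [275.8, 252.4], [275.8, 239.9]]
54 [[234.2, 255.3], [233.2, 252.8], [232.3, 250.4]] [[275.8, 266.9], [275.8, 254.5], [275.8, 241.8]]
[[232.5, 252.5], [234.1, 256.5], [234.3, 258.3], [243.0, 247.6], [219.0, 255.4]]
[[274.6, 241.7], [274.7, 261.2], [274.7, 255.6], [325.7, 206.0], [223.5, 206.2]]
[-4.18677864e-04 -7.65610099e+01  1.25250611e+00 -1.64507604e+01
  1.64643175e-02  7.95380445e-02 -5.23232836e-05]
```

Both views agree that the closed tips are about 3–4 mm behind the TCP rather than 14 mm ahead of it. They are now about 2–3 mm above the rail, so I'll keep going in fine steps.

```bash

python3 -m jog '[{"dx":0,"dy":0,"dz":0.001,"turn":0},{"dx":0,"dy":0,"dz":0.001,"turn":0},{"dx":0,"dy":0,"dz":0,"turn":0},{"dx":0,"dy":0,"dz":0,"turn":0},{"dx":0,"dy":0,"dz":0,"turn":0}]'; python3 fz.py
python3 -m jog '[{"dx":0,"dy":0,"dz":0.001,"turn":0},{"dx":0,"dy":0,"dz":0.001,"turn":0},{"dx":0,"dy":0,"dz":0,"turn":0},{"dx":0,"dy":0,"dz":0,"turn":0},{"dx":0,"dy":0,"dz":0,"turn":0}]'; python3 fz.py
python3 -m jog '[{"dx":0,"dy":0,"dz":0.001,"turn":0},{"dx":0,"dy":0,"dz":0.001,"turn":0},{"dx":0,"dy":0,"dz":0,"turn":0},{"dx":0,"dy":0,"dz":0,"turn":0},{"dx":0,"dy":0,"dz":0,"turn":0}]'; python3 fz.py
```

```text
clock: 11.72
ee_pos: [651.8, -126.6, 44.8]
tcp_rot: [-3.142, 0.0, 3.091]
contact_force: [-0.0, 0.6, -1.0]
gripper_width: 0.4
[-0.22 -0.27 -0.21] [ 651.8 -126.6   44.8] 11.975
clock: 12.65
ee_pos: [651.8, -126.6, 42.8]
tcp_rot: [-3.142, 0.0, 3.091]
contact_force: [0.3, -0.4, -0.4]
gripper_width: 0.4
[ 0.47 -0.12 -0.23] [ 651.9 -126.6   42.8] 12.9
clock: 13.58
ee_pos: [651.8, -126.6, 40.8]
tcp_rot: [-3.142, 0.0, 3.091]
contact_force: [0.4, -0.4, 1.4]
gripper_width: 0.3
[-0.21  0.01  1.41] [ 651.8 -126.6   40.8] 13.825
```

Contact: mean +1.4 N. I'll press 2 mm more and check.

```bash

python3 -m jog '[{"dx":0,"dy":0,"dz":0.001,"turn":0},{"dx":0,"dy":0,"dz":0.001,"turn":0},{"dx":0,"dy":0,"dz":0,"turn":0},{"dx":0,"dy":0,"dz":0,"turn":0},{"dx":0,"dy":0,"dz":0,"turn":0}]'; python3 fz.py; cp pics/wl.npy pics/w6.npy; cp pics/wl.png pics/w6.png
python3 - <<'E'
from h import *
f,s=load('w6'); g,_=save('scene','s6'); 
b=cv2.resize(g['img'][215:275,195:275],None,fx=9,fy=9,interpolation=cv2.INTER_CUBIC)
cv2.imwrite('pics/s6z.png',b[:,:,::-1])
E
```

```text
clock: 14.5
ee_pos: [651.9, -126.6, 38.8]
tcp_rot: [-3.142, 0.0, 3.091]
contact_force: [-0.7, 0.2, 2.5]
gripper_width: 0.4
[-0.13  0.3   2.26] [ 651.9 -126.6   38.8] 14.75
```

View pics/s6z.png

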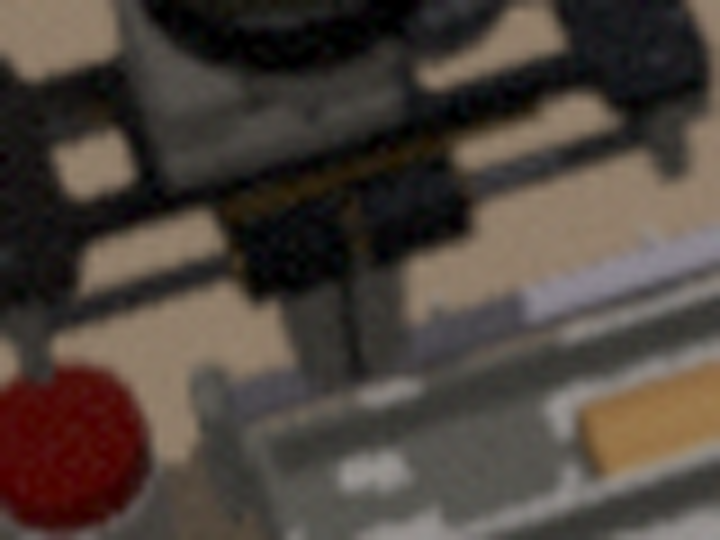

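View pics/w6.png

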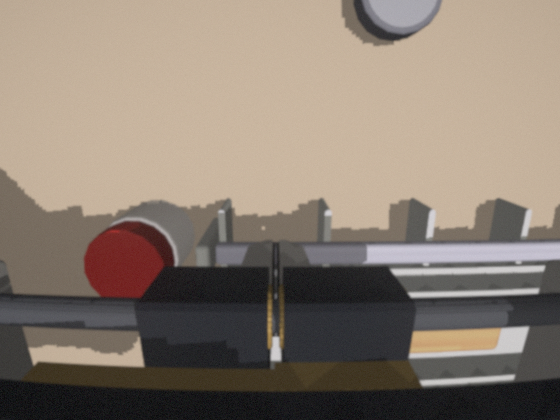

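```bash
python3 - <<'E'
from h import *
g,s=load('s6'); 
for uv in [(198.9,256.7),(268.5,234.3),(226,247.5)]:
    c,D=ray(g,s,[uv]); 
    for x in (640,652,665): print(uv,(c+D[0]*((x-c[0])/D[0][0])).round(1))
print('cap',on(g,s,[[199.0,256]],60))
E
```

```text
(198.9, 256.7) [ 640.  -206.6   71.3]
(198.9, 256.7) [ 652.  -207.9   89.2]
(198.9, 256.7) [ 665.  -209.3  108.5]
(268.5, 234.3) [640.  -29.4  58.2]
(268.5, 234.3) [652.  -34.2  76.3]
(268.5, 234.3) [665.  -39.5  96. ]
(226, 247.5) [ 640.  -139.1   68.3]
(226, 247.5) [ 652.  -141.8   86.3]
(226, 247.5) [ 665.  -144.7  105.7]
cap [[ 630.66123134 -204.91620357   60.        ]]
```

Spring force is 2.3 N as expected (about 3 mm of deflection), and the gripper is clear of the jar cap. Now I'll slide along the rail.

```bash
python3 -m jog '[{"dx":0,"dy":0.008,"dz":0,"turn":0},{"dx":0,"dy":0.01,"dz":0,"turn":0},{"dx":0,"dy":0.01,"dz":0,"turn":0},{"dx":0,"dy":0.01,"dz":0,"turn":0},{"dx":0,"dy":0.01,"dz":0,"turn":0}]'
python3 -m jog '[{"dx":0,"dy":0.01,"dz":0,"turn":0},{"dx":0,"dy":0.004,"dz":0,"turn":0},{"dx":0,"dy":0,"dz":0,"turn":0},{"dx":0,"dy":0,"dz":0,"turn":0},{"dx":0,"dy":0,"dz":0,"turn":0}]'; python3 fz.py
```

```text
clock: 15.48
ee_pos: [654.3, -77.7, 38.8]
tcp_rot: [3.142, 0.0, 3.092]
contact_force: [-0.0, -1.8, 1.0]
gripper_width: 0.4
clock: 16.1
ee_pos: [655.0, -64.6, 38.8]
tcp_rot: [3.141, 0.0, 3.091]
contact_force: [0.3, 0.8, 2.6]
gripper_width: 0.3
[-0.03  1.42  2.23] [655.  -64.7  38.8] 16.35
```

```bash
python3 -m jog '[{"dx":0,"dy":0.008,"dz":0,"turn":0},{"dx":0,"dy":0.01,"dz":0,"turn":0},{"dx":0,"dy":0.01,"dz":0,"turn":0},{"dx":0,"dy":0.01,"dz":0,"turn":0},{"dx":0,"dy":0.01,"dz":0,"turn":0}]'
python3 -m jog '[{"dx":0,"dy":0.01,"dz":0,"turn":0},{"dx":0,"dy":0.003,"dz":0,"turn":0},{"dx":0,"dy":0,"dz":0,"turn":0},{"dx":0,"dy":0,"dz":0,"turn":0},{"dx":0,"dy":0,"dz":0,"turn":0}]'; python3 fz.py
```

```text
clock: 17.02
ee_pos: [657.4, -15.8, 38.7]
tcp_rot: [-3.142, -0.0, 3.092]
contact_force: [-0.4, -0.4, 2.3]
gripper_width: 0.6
clock: 17.65
ee_pos: [658.1, -3.6, 38.8]
tcp_rot: [3.141, 0.0, 3.091]
contact_force: [0.9, 1.8, 2.3]
gripper_width: 0.7
[0.22 1.74 2.06] [658.1  -3.8  38.7] 17.9
```

The rail has been run over all three gaps at about 2 N. I'll lift straight up.

```bash
python3 -m jog '[{"dx":0,"dy":0,"dz":-0.01,"turn":0},{"dx":0,"dy":0,"dz":-0.03,"turn":0},{"dx":0,"dy":0,"dz":-0.03,"turn":0},{"dx":0.02,"dy":0,"dz":-0.03,"turn":0},{"dx":0.04,"dy":0,"dz":0,"turn":0}]'
python3 -m jog '[{"dx":0.04,"dy":-0.02,"dz":0,"turn":-9},{"dx":0.04,"dy":-0.02,"dz":0,"turn":-9},{"dx":0.02,"dy":-0.02,"dz":0,"turn":-9},{"dx":0,"dy":0,"dz":0,"turn":-8.4},{"dx":0,"dy":0,"dz":0,"turn":0}]' 0.7 20
python3 -m jog '[{"dx":0,"dy":0,"dz":0,"turn":0},{"dx":0,"dy":0,"dz":0,"turn":0},{"dx":0,"dy":0,"dz":0,"turn":0},{"dx":0,"dy":0,"dz":0,"turn":0},{"dx":0,"dy":0,"dz":0,"turn":0}]'
python3 - <<'E'
from h import *
f,s=save('wrist','w7'); print(s['joint_positions'].round(2),s['ee_pos'],s['tcp_rot'],s['gripper_width'])
E
```

```text
clock: 18.58
ee_pos: [599.6, -1.2, 141.3]
tcp_rot: [3.141, 0.005, 3.09]
contact_force: [0.9, 0.4, -0.7]
gripper_width: 0.7
clock: 19.2
ee_pos: [505.2, -68.2, 139.2]
tcp_rot: [-3.141, 0.0, -2.576]
contact_force: [-0.2, 0.0, -0.4]
gripper_width: 27.8
clock: 19.82
ee_pos: [505.4, -67.2, 138.7]
tcp_rot: [-3.142, 0.0, -2.574]
contact_force: [0.5, 0.1, 0.0]
gripper_width: 27.9
[ 0.17  0.46 -0.2   2.15  0.17  0.55  1.98] [505.424754   -67.24702244 138.7311399 ] [-3.14153964e+00  1.39471249e-05 -2.57412527e+00] 27.898577800912115
```

View pics/w7.png

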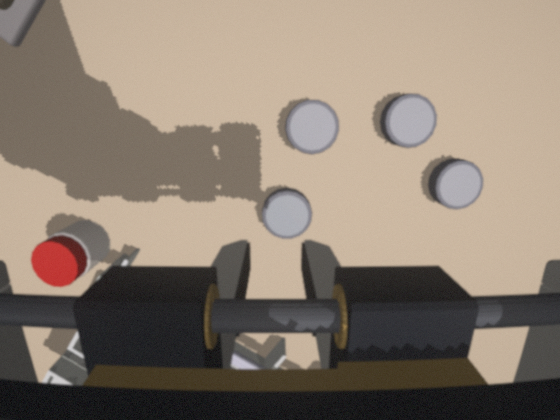

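```bash
cat > mir.py <<'E'
from h import *
import sys
def mirrors(fn):
    f,s=load(fn)
    hsv=cv2.cvtColor(f['img'],cv2.COLOR_RGB2HSV)
    m=((hsv[...,0]>100)&(hsv[...,0]<170)&(hsv[...,2]>100)).astype(np.uint8)
    k,l,st,ce=cv2.connectedComponentsWithStats(m)
    for i in range(1,k):
        if 300<st[i,4]<6000:
            ct=cv2.findContours((l==i).astype(np.uint8),cv2.RETR_EXTERNAL,cv2.CHAIN_APPROX_NONE)[0][0]
            (cx,cy),r=cv2.minEnclosingCircle(ct)
            P=on(f,s,[ce[i],(cx,cy)],18)[:,:2]
            print(st[i],ce[i].round(1),P.round(1).tolist())
if __name__=='__main__': mirrors(sys.argv[1])
E
python3 mir.py w7
```

```text
[ 386   94   50   53 2063] [410.2 120.1] [[379.8, -5.5], [379.9, -5.5]]
[ 286  100   52   53 2150] [311.6 126.2] [[432.3, -76.3], [432.2, -76.6]]
[ 436  161   46   47 1711] [458.6 184.2] [[400.1, 70.1], [400.2, 69.4]]
[ 262  191   49   47 1768] [286.6 214. ] [[511.7, -51.0], [511.5, -51.5]]
```

```bash
python3 -m jog '[{"dx":0.012,"dy":0.005,"dz":0.01,"turn":0},{"dx":0.0117,"dy":0.0051,"dz":0.02,"turn":0},{"dx":0,"dy":0,"dz":0.03,"turn":0},{"dx":0,"dy":0,"dz":0.03,"turn":0},{"dx":0,"dy":0,"dz":0.01,"turn":0}]'
python3 -m jog '[{"dx":0,"dy":0,"dz":0.009,"turn":0},{"dx":0,"dy":0,"dz":0.005,"turn":0},{"dx":0,"dy":0,"dz":0,"turn":0},{"dx":0,"dy":0,"dz":0,"turn":0},{"dx":0,"dy":0,"dz":0,"turn":0}]'; python3 fz.py; python3 mir.py wl
```

```text
clock: 20.5
ee_pos: [479.3, -71.4, 37.5]
tcp_rot: [3.14, -0.002, -2.574]
contact_force: [0.7, -0.5, 0.1]
gripper_width: 27.7
clock: 21.12
ee_pos: [480.2, -71.6, 25.2]
tcp_rot: [-3.141, 0.001, -2.574]
contact_force: [0.6, -0.8, 0.8]
gripper_width: 27.5
[ 0.26 -0.46  0.01] [480.  -71.6  24.9] 21.375
[ 430  123   77   81 4821] [467.9 163.4] [[379.5, -5.6], [379.6, -5.5]]
[ 275  132   81   80 4927] [315.6 171.3] [[430.8, -76.5], [431.8, -76.6]]
[ 499  222   61   68 2999] [529.  255.1] [[400.6, 68.0], [400.0, 69.2]]
[ 245  270   61   30 1368] [276.7 286.6] [[502.8, -56.3], [507.0, -54.8]]
[292 318  43  12 320] [311.8 323.7] [[513.3, -22.8], [512.7, -22.3]]
```

View pics/wl.png

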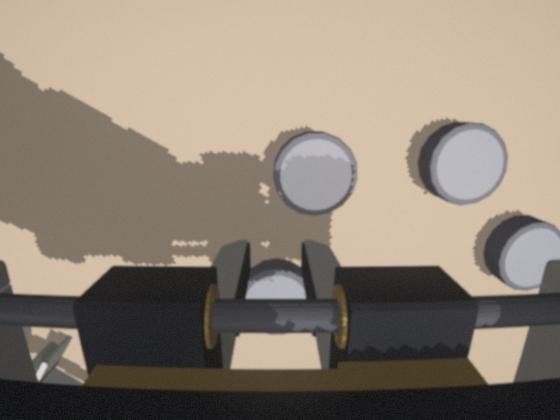

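```bash
python3 -m jog '[{"dx":0,"dy":0,"dz":0.005,"turn":0},{"dx":0,"dy":0,"dz":0.004,"turn":0},{"dx":0,"dy":0,"dz":0,"turn":0},{"dx":0,"dy":0,"dz":0,"turn":0},{"dx":0,"dy":0,"dz":0,"turn":0}]'
python3 -m jog '[{"dx":0,"dy":0,"dz":0.001,"turn":0},{"dx":0,"dy":0,"dz":0.001,"turn":0},{"dx":0,"dy":0,"dz":0.001,"turn":0},{"dx":0,"dy":0,"dz":0,"turn":0},{"dx":0,"dy":0,"dz":0,"turn":0}]'; python3 fz.py
python3 - <<'E'
from h import *
f,s=save('scene','s8'); b=cv2.resize(f['img'][130:260,170:330],None,fx=4.5,fy=4.5,interpolation=cv2.INTER_CUBIC)
cv2.imwrite('pics/s8z.png',b[:,:,::-1])
E
```

```text
clock: 22.05
ee_pos: [480.0, -71.6, 15.8]
tcp_rot: [-3.141, 0.0, -2.574]
contact_force: [0.1, -0.7, 0.7]
gripper_width: 28.0
clock: 22.68
ee_pos: [480.0, -71.6, 12.7]
tcp_rot: [-3.142, 0.0, -2.574]
contact_force: [-0.0, 0.6, 0.2]
gripper_width: 28.2
[-0.15  0.1   0.07] [480.  -71.5  12.8] 22.925
```

View pics/s8z.png

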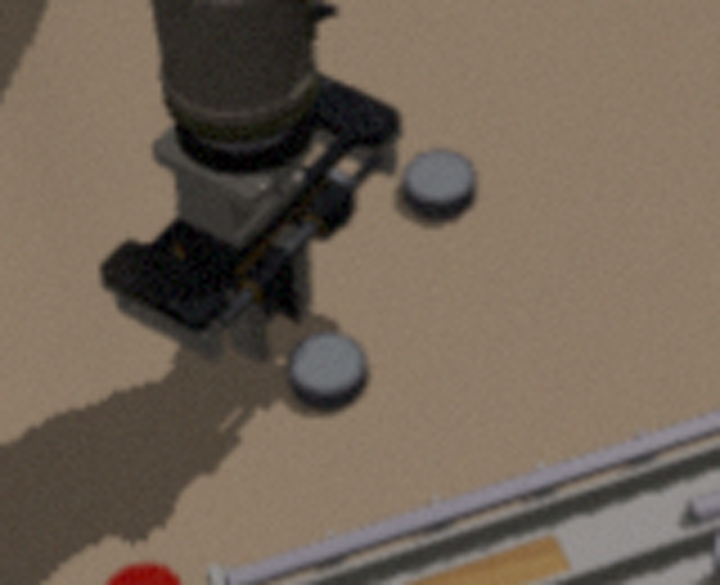

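```bash
python3 -m jog '[{"dx":0,"dy":0,"dz":0.002,"turn":0},{"dx":0,"dy":0,"dz":0.002,"turn":0},{"dx":0,"dy":0,"dz":0.002,"turn":0},{"dx":0,"dy":0,"dz":0.002,"turn":0},{"dx":0,"dy":0,"dz":0,"turn":0}]'
python3 -m jog '[{"dx":0,"dy":0,"dz":0.001,"turn":0},{"dx":0,"dy":0,"dz":0.001,"turn":0},{"dx":0,"dy":0,"dz":0.001,"turn":0},{"dx":0,"dy":0,"dz":0.001,"turn":0},{"dx":0,"dy":0,"dz":0,"turn":0}]'; python3 fz.py
python3 - <<'E'
from h import *
f,s=save('scene','s9'); b=cv2.resize(f['img'][130:260,170:330],None,fx=4.5,fy=4.5,interpolation=cv2.INTER_CUBIC)
cv2.imwrite('pics/s9z.png',b[:,:,::-1])
E
```

```text
clock: 23.65
ee_pos: [479.9, -71.5, 4.5]
tcp_rot: [3.141, -0.0, -2.574]
contact_force: [-0.4, -0.3, 0.7]
gripper_width: 27.7
clock: 24.28
ee_pos: [479.9, -71.6, 0.7]
tcp_rot: [3.142, -0.0, -2.574]
contact_force: [0.0, 0.4, 0.8]
gripper_width: 28.1
[0.1  0.09 0.1 ] [480.  -71.6   0.8] 24.525
```

View pics/s9z.png

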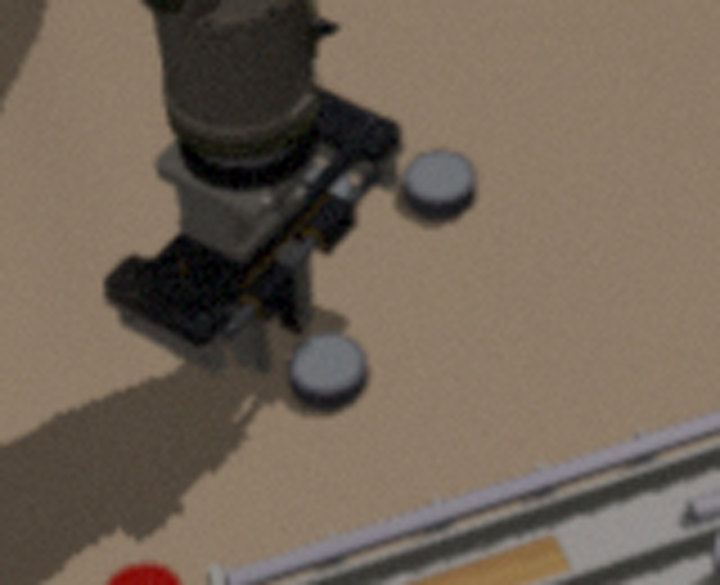

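Tips are low beside the mirror at (328,370) in the crop, with no ledge contact. I'll go down a touch more and start the push diagonally.

```bash
python3 -m jog '[{"dx":-0.002,"dy":0,"dz":0.0015,"turn":0},{"dx":-0.004,"dy":0,"dz":0,"turn":0},{"dx":-0.005,"dy":0,"dz":0,"turn":0},{"dx":-0.005,"dy":0,"dz":0,"turn":0},{"dx":-0.005,"dy":0,"dz":0,"turn":0}]'
python3 -m jog '[{"dx":-0.005,"dy":0,"dz":0,"turn":0},{"dx":-0.005,"dy":0,"dz":0,"turn":0},{"dx":-0.005,"dy":0,"dz":0,"turn":0},{"dx":-0.004,"dy":0,"dz":0,"turn":0},{"dx":0,"dy":0,"dz":0,"turn":0}]'
python3 - <<'E'
from h import *
for n in('top','scene'):
    f,s=save(n,n+'10')
    hsv=cv2.cvtColor(f['img'],cv2.COLOR_RGB2HSV)
    m=((hsv[...,0]>100)&(hsv[...,0]<170)&(hsv[...,2]>70)).astype(np.uint8)
    k,l,st,ce=cv2.connectedComponentsWithStats(m)
    for i in range(1,k):
        P=on(f,s,ce[i],18)[0]
        if 60<st[i,4]<300 and 350<P[0]<650 and abs(P[1])<150: print(n,st[i],P.round(1))
print(s['ee_pos'],s['contact_force'])
f,s=load('scene10'); b=cv2.resize(f['img'][130:260,170:330],None,fx=4.5,fy=4.5,interpolation=cv2.INTER_CUBIC)
cv2.imwrite('pics/s10z.png',b[:,:,::-1])
E
```

```text
clock: 25.25
ee_pos: [497.9, -60.0, -0.8]
tcp_rot: [3.142, -0.0, -2.574]
contact_force: [-0.6, 0.6, -0.7]
gripper_width: 27.7
clock: 25.88
ee_pos: [514.1, -49.8, -0.7]
tcp_rot: [-3.141, 0.0, -2.574]
contact_force: [-0.3, 0.2, 0.7]
gripper_width: 27.6
top [241 256  17  18 242] [401.8  69.9  18. ]
top [270 264  17  18 242] [381.7  -4.7  18. ]
scene [244 209  16  13 144] [539.  -33.8  18. ]
[513.86698193 -49.976539    -0.77191852] [-0.39466716 -0.46449495 -0.11689571]
```

View pics/s10z.png

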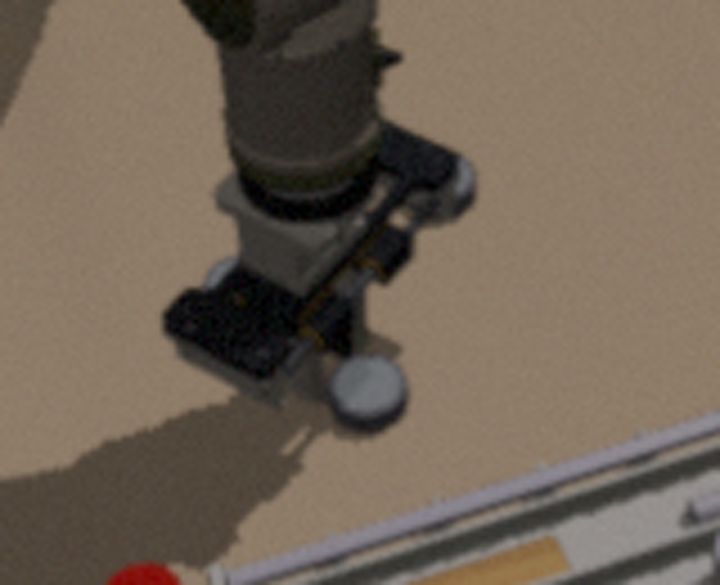

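The mirror is nested against both fingers at about (539,-34), moving as planned. I'll push 62 mm more to the staging point.

```bash
python3 -m jog '[{"dx":-0.004,"dy":0,"dz":0,"turn":0},{"dx":-0.006,"dy":0,"dz":0,"turn":0},{"dx":-0.006,"dy":0,"dz":0,"turn":0},{"dx":-0.006,"dy":0,"dz":0,"turn":0},{"dx":-0.006,"dy":0,"dz":0,"turn":0}]'
python3 -m jog '[{"dx":-0.006,"dy":0,"dz":0,"turn":0},{"dx":-0.006,"dy":0,"dz":0,"turn":0},{"dx":-0.006,"dy":0,"dz":0,"turn":0},{"dx":-0.006,"dy":0,"dz":0,"turn":0},{"dx":-0.006,"dy":0,"dz":0,"turn":0}]'
python3 -m jog '[{"dx":-0.004,"dy":0,"dz":0,"turn":0},{"dx":0,"dy":0,"dz":0,"turn":0},{"dx":0,"dy":0,"dz":0,"turn":0},{"dx":0,"dy":0,"dz":0,"turn":0},{"dx":0,"dy":0,"dz":0,"turn":0}]'
cat > look.py <<'E'
from h import *
import sys
t=sys.argv[1]
O=np.array([638,28.6]);X=np.array([.9988,-.048]);Y=np.array([.048,.9988])
for n in('top','scene'):
    f,s=save(n,n+t)
    hsv=cv2.cvtColor(f['img'],cv2.COLOR_RGB2HSV)
    m=((hsv[...,0]>100)&(hsv[...,0]<170)&(hsv[...,2]>70)).astype(np.uint8)
    k,l,st,ce=cv2.connectedComponentsWithStats(m)
    for i in range(1,k):
        P=on(f,s,ce[i],18)[0]
        if 60<st[i,4]<300 and 350<P[0]<670 and abs(P[1])<150: print(n,st[i],P.round(1),'org',((P[:2]-O)@X).round(1),((P[:2]-O)@Y).round(1))
e=s['ee_pos'];print(e,s['tcp_rot'],s['contact_force'],'org',(e[:2]-O)@X,(e[:2]-O)@Y,s['clock'])
f,s=load('scene'+t); b=cv2.resize(f['img'][150:280,180:340],None,fx=4.5,fy=4.5,interpolation=cv2.INTER_CUBIC)
cv2.imwrite('pics/s%sz.png'%t,b[:,:,::-1])
E
python3 look.py 11
```

```text
clock: 26.6
ee_pos: [537.7, -34.7, -0.8]
tcp_rot: [-3.142, 0.0, -2.574]
contact_force: [-1.0, -0.6, 0.1]
gripper_width: 28.0
clock: 27.22
ee_pos: [562.9, -18.7, -0.8]
tcp_rot: [3.142, -0.0, -2.574]
contact_force: [-1.1, -0.5, -0.0]
gripper_width: 27.7
clock: 27.85
ee_pos: [565.9, -16.9, -0.7]
tcp_rot: [-3.142, -0.0, -2.574]
contact_force: [-0.2, -0.7, 0.1]
gripper_width: 28.0
top [312 162  30   8 132] [ 657.6 -126.7   18. ] org 27.0 -154.2
top [241 256  17  18 243] [401.9  70.   18. ] org -237.8 30.0
top [270 264  10  18 123] [382.5   4.2  18. ] org -254.1 -36.6
scene [233 167  10  11  75] [378.9 -12.1  18. ] org -256.9 -53.1
scene [216 187  16  12 146] [433.2 -75.7  18. ] org -199.6 -114.0
scene [263 219  17  14 166] [591.2  -1.1  18. ] org -45.4 -31.9
[565.91851873 -16.81007252  -0.74533628] [-3.14157400e+00 -3.72848047e-05 -2.57418161e+00] [-0.31839337 -0.55057586 -0.26814056] org -69.8153000111002 -48.81549152924137 27.9
```

View pics/s11z.png

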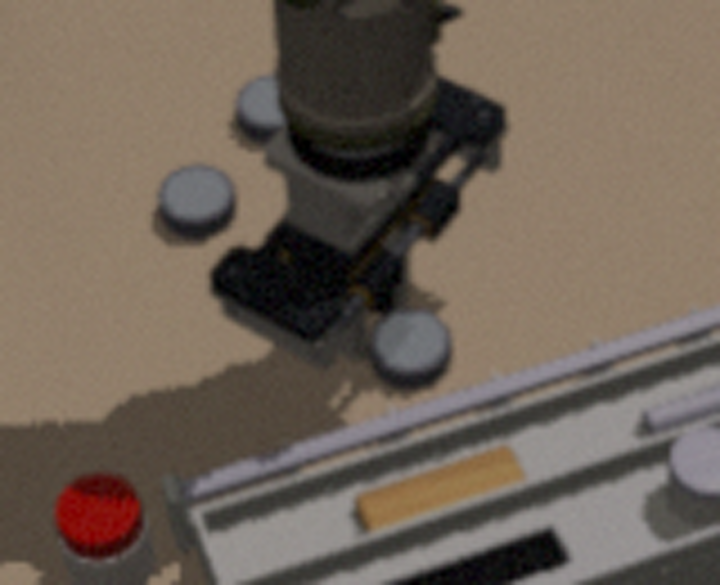

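Staged at organiser (-45,-32). I'll back off, square up and line up behind it.

```bash
python3 -m jog '[{"dx":0.01,"dy":0,"dz":0,"turn":0},{"dx":0.022,"dy":0,"dz":0,"turn":0},{"dx":0,"dy":0,"dz":0,"turn":9},{"dx":0,"dy":0,"dz":0,"turn":9},{"dx":0,"dy":0,"dz":0,"turn":9}]'
python3 -m jog '[{"dx":0,"dy":0,"dz":0,"turn":8.3},{"dx":0,"dy":0.018,"dz":0,"turn":0},{"dx":-0.006,"dy":0.018,"dz":0,"turn":0},{"dx":-0.005,"dy":0,"dz":0,"turn":0},{"dx":0,"dy":0,"dz":0,"turn":0}]'
python3 look.py 12
```

```text
clock: 28.58
ee_pos: [538.3, -34.5, -0.7]
tcp_rot: [-3.141, -0.0, -3.051]
contact_force: [0.3, -0.7, 0.2]
gripper_width: 28.0
clock: 29.2
ee_pos: [552.3, 1.6, -0.8]
tcp_rot: [-3.141, 0.001, 3.095]
contact_force: [-1.2, 0.7, -0.4]
gripper_width: 27.8
scene [233 167  13  11 106] [379.8  -8.   18. ] org -256.1 -48.9
scene [216 187  12  12  99] [431.7 -81.5  18. ] org -200.8 -119.9
scene [263 219  17  14 151] [591.   -2.6  18. ] org -45.5 -33.4
[551.87107675   1.16225144  -0.79069057] [-3.14122517e+00  1.04725065e-04  3.09358477e+00] [-0.03151454 -0.62517038 -0.14126355] org -84.70855661578338 -31.539011581962736 29.25
```

View pics/s12z.png

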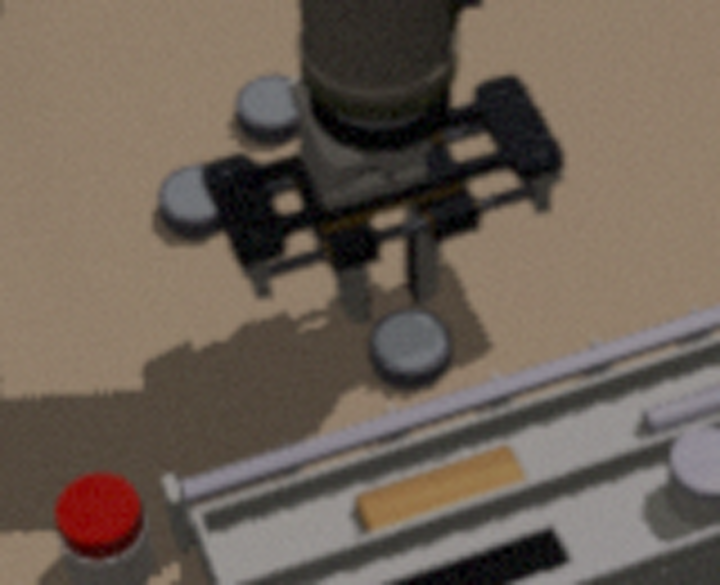

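```bash
python3 -m jog '[{"dx":-0.004,"dy":0,"dz":0,"turn":0},{"dx":-0.005,"dy":0,"dz":0,"turn":0},{"dx":-0.005,"dy":0,"dz":0,"turn":0},{"dx":-0.005,"dy":0,"dz":0,"turn":0},{"dx":-0.005,"dy":0,"dz":0,"turn":0}]'
python3 -m jog '[{"dx":-0.005,"dy":0,"dz":0,"turn":0},{"dx":-0.006,"dy":0,"dz":0,"turn":0},{"dx":-0.006,"dy":0,"dz":0,"turn":0},{"dx":-0.006,"dy":0,"dz":0,"turn":0},{"dx":0,"dy":0,"dz":0,"turn":0}]'
python3 look.py 13
```

```text
clock: 29.92
ee_pos: [576.0, 0.3, -0.8]
tcp_rot: [-3.142, -0.0, 3.093]
contact_force: [-1.3, -0.2, 1.4]
gripper_width: 28.1
clock: 30.55
ee_pos: [599.4, -0.8, -0.8]
tcp_rot: [3.142, 0.001, 3.093]
contact_force: [-0.5, 1.0, 0.0]
gripper_width: 28.0
top [224 157  25   8 100] [668.1 106.9  18. ] org 26.3 79.6
top [313 163  30   7 131] [ 656.8 -128.5   18. ] org 26.4 -156.0
scene [233 167  15  11 125] [380.2  -5.2  18. ] org -255.9 -46.1
scene [216 187  16  12 146] [433.1 -75.6  18. ] org -199.6 -113.9
[599.0115676   -0.83053027  -0.76942417] [3.14157864e+00 4.77748594e-04 3.09293779e+00] [0.06342402 0.8766355  0.46093671] org -37.528980828134394 -31.266658393573802 30.6
```

View pics/s13z.png

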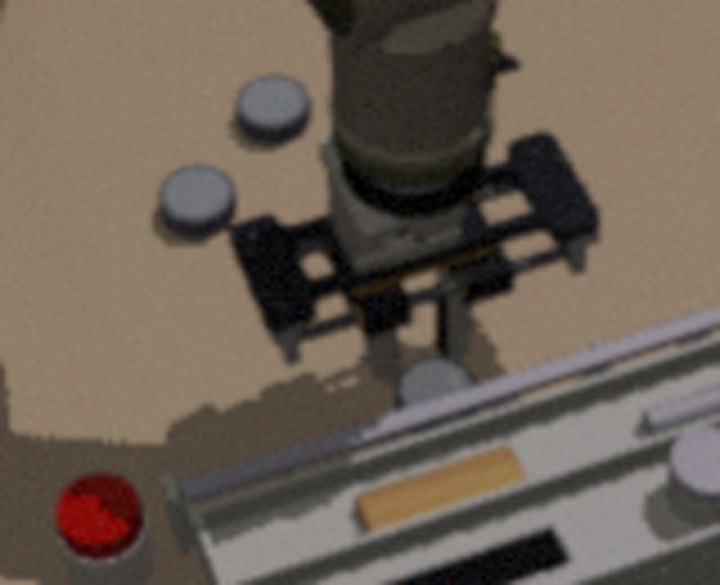

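The mirror is entering the third gap squarely. I'll push 15 mm more, then take fine steps watching the force.

```bash
python3 -m jog '[{"dx":-0.004,"dy":0,"dz":0,"turn":0},{"dx":-0.004,"dy":0,"dz":0,"turn":0},{"dx":-0.004,"dy":0,"dz":0,"turn":0},{"dx":-0.003,"dy":0,"dz":0,"turn":0},{"dx":0,"dy":0,"dz":0,"turn":0}]'
python3 -m jog '[{"dx":-0.001,"dy":0,"dz":0,"turn":0},{"dx":-0.001,"dy":0,"dz":0,"turn":0},{"dx":0,"dy":0,"dz":0,"turn":0},{"dx":0,"dy":0,"dz":0,"turn":0},{"dx":0,"dy":0,"dz":0,"turn":0}]'; python3 fz.py
```

```text
clock: 31.28
ee_pos: [614.0, -1.6, -0.8]
tcp_rot: [-3.142, 0.0, 3.093]
contact_force: [-0.3, -0.3, -0.2]
gripper_width: 27.8
clock: 31.9
ee_pos: [615.7, -1.6, -0.8]
tcp_rot: [3.142, 0.0, 3.093]
contact_force: [-0.6, 0.6, -0.2]
gripper_width: 27.7
[-0.42 -0.12  0.2 ] [615.6  -1.6  -0.8] 32.15
```

View pics/wl.png

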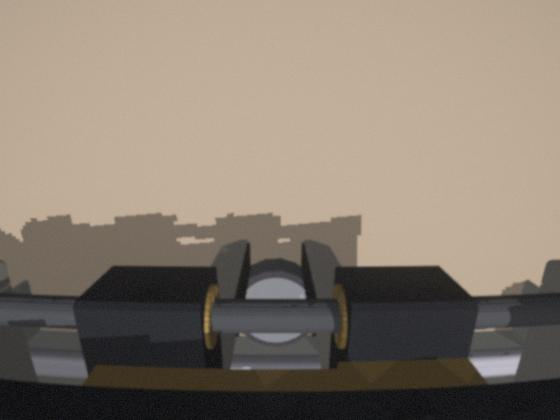

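```bash
for i in 1; do python3 -m jog '[{"dx":-0.001,"dy":0,"dz":0,"turn":0},{"dx":-0.001,"dy":0,"dz":0,"turn":0},{"dx":0,"dy":0,"dz":0,"turn":0},{"dx":0,"dy":0,"dz":0,"turn":0},{"dx":0,"dy":0,"dz":0,"turn":0}]'; done; python3 fz.py
python3 -m jog '[{"dx":-0.001,"dy":0,"dz":0,"turn":0},{"dx":0,"dy":0,"dz":0,"turn":0},{"dx":0,"dy":0,"dz":0,"turn":0},{"dx":0,"dy":0,"dz":0,"turn":0},{"dx":0,"dy":0,"dz":0,"turn":0}]'; python3 fz.py
```

```text
clock: 32.83
ee_pos: [617.8, -1.7, -0.7]
tcp_rot: [-3.142, 0.0, 3.093]
contact_force: [-1.0, 0.7, 0.6]
gripper_width: 27.9
[-0.15  0.05 -0.11] [617.7  -1.7  -0.7] 33.075
clock: 33.75
ee_pos: [618.6, -1.8, -0.8]
tcp_rot: [-3.142, -0.0, 3.093]
contact_force: [-0.4, -0.3, -0.3]
gripper_width: 27.6
[-0.2   0.21 -0.13] [618.7  -1.8  -0.7] 34.0
```

```bash
python3 -m jog '[{"dx":-0.001,"dy":0,"dz":0,"turn":0},{"dx":0,"dy":0,"dz":0,"turn":0},{"dx":0,"dy":0,"dz":0,"turn":0},{"dx":0,"dy":0,"dz":0,"turn":0},{"dx":0,"dy":0,"dz":0,"turn":0}]'; python3 fz.py
python3 -m jog '[{"dx":-0.001,"dy":0,"dz":0,"turn":0},{"dx":0,"dy":0,"dz":0,"turn":0},{"dx":0,"dy":0,"dz":0,"turn":0},{"dx":0,"dy":0,"dz":0,"turn":0},{"dx":0,"dy":0,"dz":0,"turn":0}]'; python3 fz.py; python3 look.py 14
```

```text
clock: 34.67
ee_pos: [619.7, -1.8, -0.8]
tcp_rot: [-3.142, 0.0, 3.093]
contact_force: [0.2, -0.3, -0.0]
gripper_width: 28.0
[-0.02  0.16 -0.02] [619.7  -1.8  -0.8] 34.925
clock: 35.6
ee_pos: [620.7, -1.9, -0.7]
tcp_rot: [-3.142, 0.0, 3.093]
contact_force: [-0.3, 0.3, -0.5]
gripper_width: 27.9
[-0.08 -0.24 -0.15] [620.7  -1.9  -0.8] 35.85
top [321 164  21   6  91] [ 656.4 -137.3   18. ] org 26.3 -164.8
scene [233 167  15  11 126] [380.2  -5.3  18. ] org -255.9 -46.3
scene [216 187  15  12 138] [433.  -76.1  18. ] org -199.8 -114.4
[620.66268953  -1.89244914  -0.75054537] [-3.14155956e+00  4.66947967e-05  3.09298372e+00] [-0.92830313 -0.60151361 -0.25657464] org -15.852868134837637 -31.288049099963896 35.95
```

View pics/s14z.png

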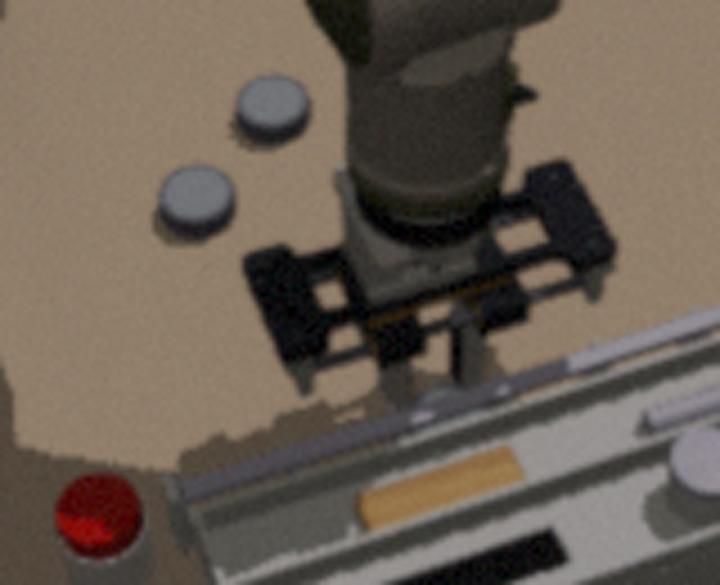

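```bash
python3 -m jog '[{"dx":-0.001,"dy":0,"dz":0,"turn":0},{"dx":0,"dy":0,"dz":0,"turn":0},{"dx":0,"dy":0,"dz":0,"turn":0},{"dx":0,"dy":0,"dz":0,"turn":0},{"dx":0,"dy":0,"dz":0,"turn":0}]'; python3 fz.py
python3 -m jog '[{"dx":-0.001,"dy":0,"dz":0,"turn":0},{"dx":0,"dy":0,"dz":0,"turn":0},{"dx":0,"dy":0,"dz":0,"turn":0},{"dx":0,"dy":0,"dz":0,"turn":0},{"dx":0,"dy":0,"dz":0,"turn":0}]'; python3 fz.py
```

```text
clock: 36.62
ee_pos: [621.2, -2.0, -0.9]
tcp_rot: [-3.142, -0.001, 3.093]
contact_force: [-3.6, -0.2, 0.3]
gripper_width: 27.9
[-3.5   0.28  1.05] [621.2  -1.9  -0.8] 36.875
clock: 37.55
ee_pos: [621.4, -1.9, -0.9]
tcp_rot: [-3.141, -0.002, 3.093]
contact_force: [-6.9, -0.3, 2.2]
gripper_width: 27.9
[-6.8   0.13  2.31] [621.4  -1.9  -0.9] 37.8
```

Force stalls at -6.8 N, so something has hit. I'll back off and verify visually that it's the back wall.

```bash
python3 -m jog '[{"dx":0.003,"dy":0,"dz":0,"turn":0},{"dx":0.01,"dy":0,"dz":0,"turn":0},{"dx":0.03,"dy":0,"dz":0,"turn":0},{"dx":0.04,"dy":0,"dz":0,"turn":0},{"dx":0.03,"dy":0,"dz":-0.04,"turn":0}]'
python3 -m jog '[{"dx":0,"dy":0,"dz":-0.05,"turn":0},{"dx":0,"dy":0,"dz":-0.04,"turn":0},{"dx":0,"dy":0,"dz":0,"turn":0},{"dx":0,"dy":0,"dz":0,"turn":0},{"dx":0,"dy":0,"dz":0,"turn":0}]'
python3 - <<'E'
from h import *
f,s=save('wrist','w15'); print(s['ee_pos'],s['tcp_rot'],s['clock'])
b=cv2.resize(f['img'][180:280,120:440],None,fx=2.5,fy=2.5,interpolation=cv2.INTER_CUBIC)
cv2.imwrite('pics/w15z.png',b[:,:,::-1])
E
```

```text
clock: 38.48
ee_pos: [507.1, 3.6, 38.0]
tcp_rot: [-3.141, -0.003, 3.093]
contact_force: [1.2, -0.3, 0.8]
gripper_width: 28.4
clock: 39.1
ee_pos: [509.2, 3.5, 128.2]
tcp_rot: [-3.141, -0.002, 3.093]
contact_force: [-0.4, -0.6, 0.7]
gripper_width: 28.2
[509.23428498   3.49493705 128.17299656] [-3.14130767e+00 -1.53677810e-03  3.09305326e+00] 39.1
```

View pics/w15.png

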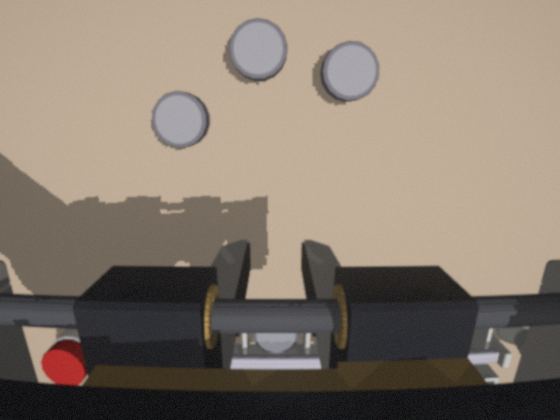

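```bash
python3 -m jog '[{"dx":0,"dy":0,"dz":-0.05,"turn":0},{"dx":-0.02,"dy":0,"dz":-0.04,"turn":0},{"dx":-0.05,"dy":0,"dz":0,"turn":0},{"dx":-0.05,"dy":0,"dz":0,"turn":0},{"dx":-0.02,"dy":0,"dz":0,"turn":0}]'
python3 -m jog '[{"dx":0,"dy":0,"dz":0,"turn":0},{"dx":0,"dy":0,"dz":0,"turn":0},{"dx":0,"dy":0,"dz":0,"turn":0},{"dx":0,"dy":0,"dz":0,"turn":0},{"dx":0,"dy":0,"dz":0,"turn":0}]'
python3 - <<'E'
from h import *
f,s=save('wrist','w16'); print(s['ee_pos'],s['tcp_rot'],s['clock'])
O=np.array([638,28.6,0]);X=np.array([.9988,-.048,0]);Y=np.array([.048,.9988,0]);Zz=np.array([0,0,1])
def org(*p): return np.array([O+X*a+Y*b+Zz*c for a,b,c in p])
print(proj(f,s,org((-12,-31,18),(-12,-31,0),(0,-62,30),(0,0,30),(16,-31,48))).round(1).tolist())
b=cv2.resize(f['img'][140:240,180:340],None,fx=5,fy=5,interpolation=cv2.INTER_CUBIC)
cv2.imwrite('pics/w16z.png',b[:,:,::-1])
E
```

```text
clock: 39.78
ee_pos: [651.8, -3.4, 217.7]
tcp_rot: [-3.141, -0.001, 3.093]
contact_force: [-0.3, -0.1, -0.2]
gripper_width: 28.1
clock: 40.4
ee_pos: [649.4, -3.3, 219.5]
tcp_rot: [3.142, 0.0, 3.093]
contact_force: [-0.4, 0.2, -0.8]
gripper_width: 27.7
[649.42397344  -3.2601508  219.53177249] [3.14153625e+00 3.51200530e-04 3.09298992e+00] 40.4
[[275.8, 161.5], [275.8, 159.6], [248.2, 173.6], [303.4, 173.5], [275.8, 190.9]]
```

View pics/w16z.png

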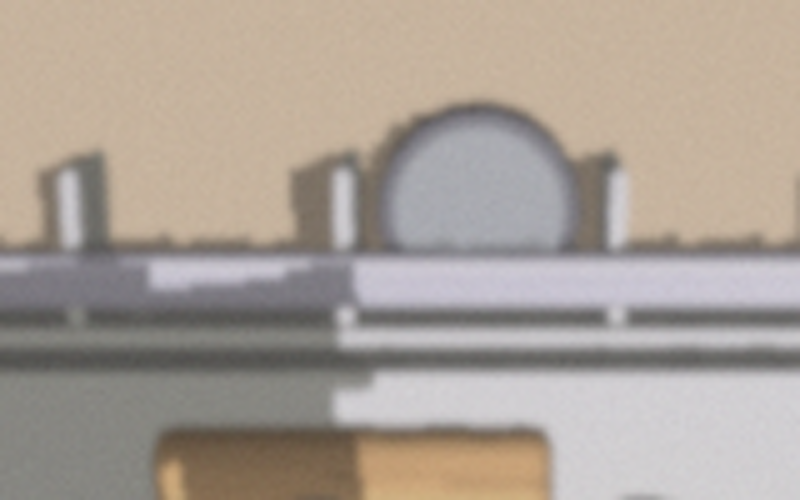

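The mirror's front edge is at row 160.8, against 159.6–161.5 predicted for home, and it sits midway between its dividers (column 276). One last check that the bystanders haven't moved.

```bash
python3 - <<'E'
from h import *
f,s=save('top','top17')
for n in ('top0','top17'):
    g,_=load(n); hsv=cv2.cvtColor(g['img'],cv2.COLOR_RGB2HSV)
    r=((hsv[...,0]<6)|(hsv[...,0]>174))&(hsv[...,1]>150)&(hsv[...,2]>60)
    k,l,st,ce=cv2.connectedComponentsWithStats(r.astype(np.uint8)); i=1+st[1:,4].argmax(); print(n,on(g,s,ce[i],60).round(1))
g,s=save('scene','scene17')
E
```

```text
top0 [[ 650.9 -204.9   60. ]]
top17 [[ 650.7 -204.2   60. ]]
```

View pics/scene17.png

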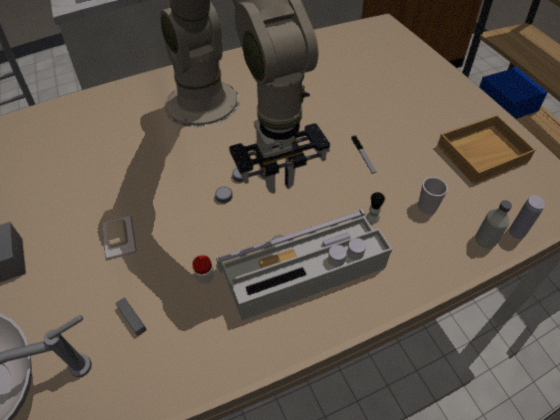

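The scene view shows the jar at (202,265), the brush at (376,203) and the other bystanders where they started, so I'm handing in.

```bash
python3 -c "
from workcell import ticket
print(ticket.finish_job())"
```

```text
the job is handed in; nothing more can be done
None
```

The job is handed in at about 40.5 s of the 67 s allowed; no verdict is reported.

**Rail:** Starting from the jar's end (organiser -y), I ran the closed fingertips along the rail over gaps 1, 2 and 3. The mean upward force was 2.0–2.3 N at each of the three gap stops. A single noisy reading between gaps 1 and 2 fell to 1.0 N.

**Mirror:** I pushed the farthest look-alike diagonally to a point in front of gap 3, then straight in between two partly open fingers. It stopped against the back wall at about 6.8 N, with the tool no longer advancing.

**Last checks:**
- **Position:** the mirror's front edge was within about 1 mm of the home position, and the disc sat midway between its dividers. It looked flat.
- **Bystanders:** the jar's measured position changed by under 1 mm. I judged the brush, file, buffer, soap and tumbler by eye only, and they looked unmoved.

**Disagreements:**
- **Tip reach:** the stated 14 mm did not match what I found. The rail was first touched with the TCP about 20 mm lower than that value implies, so I worked from measured contact instead.
- **Pushing distance:** the mirror's centre-to-tool distance came out 2–3 mm different between the early camera view and the final contact. The final wrist picture settled it.

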